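# Bring a bracket casting on to the surface plate and under the height gauge

## Task

Take the bracket casting with the square boss from the group on the bench, stand it on end on the wooden loading board, let go, and push it over so that it lies on its flat machined face on the board with the boss end towards the iron surface plate. Then ease its boss end up over the small step and slide it along the plate, without lifting it clear or knocking it against the iron, until it lies flat and square on the plate with its boss centred under the height gauge's scriber tip. Do not touch the gauge or disturb anything else, and let go of the casting.

Things in the scene. Friction and masses are not known exactly. Their poses are not given: they have to be found in the camera images.
- casting: Aluminium angle-bracket casting, about 0.8 kg, standing on end. Origin: centre of its foot. Axes: z up its 150 mm length, y across its 84 mm width, x from machined face (x = -30 mm) to boss side. Slab 16 mm thick (x = -30 to -14), full length and width. Centre of mass x = -12, z = 66: it topples on to the machined face when tilted over 16 degrees that way. Lying on that face, its x axis points up.
- boss (a point): Centre of the top face of the casting's square boss (casting x = 16, y = 0, z = 125 mm); axes as the casting's. The boss stands on the slab's inner side near its upper end: 36 mm wide (y = -18 to 18), 40 mm long (z = 105 to 145), 30 mm tall (x = -14 to 16). Its top is 46 mm above the support when the casting lies.
- wall (a point): Middle of the free edge of the casting's end wall (casting x = 30, y = 0, z = 8 mm), the wall it stands on: 16 mm thick (z = 0 to 16), 84 mm wide, x = -30 to 30. Lying, it is an upright lip at the tail, its top 60 mm up. Two 12 mm thick webs along the sides (y = 30 to 42 either side) slope from its edge down to the slab at z = 71; the 60 mm wide pocket between them is open.
- nose (a point): Middle of the casting's boss-end edge of the machined face (casting x = -30, y = 0, z = 150 mm).
- heel (a point): Middle of the other end edge of the machined face (casting x = -30, y = 0, z = 0), the edge it topples about.
- plate: Fixed cast-iron surface plate, painted sides and bare dark top, 250 mm (its x) by 400 mm (its y), top 60 mm above its origin, which is under its centre on the bench. The loading board adjoins its +y end. Its place and yaw vary.
- plate_edge (a point): Middle of the plate's top edge that faces the loading board (plate y = +200 mm, z = 60 mm). Axes as the plate's.
- board: Fixed wooden loading board in line with the plate and parallel to it, 240 mm (its x) by 280 mm (its y), top 55 mm above its origin (under its centre, on the bench): its top is 5 mm lower than the plate's, and a 6 mm gap lies between its -y end and the plate.
- gauge: Fixed height gauge standing on the far part of the plate, parallel to it. Origin: on the plate's top, straight below the scriber tip. Iron base 85 mm wide, from y = -45 to -150 mm, 28 to 60 mm tall; beam 395 mm tall and slider at y = -109 to -140 mm. The scriber and its bar, 22 mm wide, reach towards the board, 62 to 95 mm above the plate, ending 5 mm past the tip.
- scriber_tip (a point): Tip of the scriber, 62 mm above the plate's top (16 mm above the boss top once the casting lies below it).
- plain_bracket: Bystander: similar aluminium bracket without a boss, 120 mm tall, 76 mm wide, 64 mm deep, standing on end. Origin: centre of its foot.
- bearing_cover: Bystander: round flanged aluminium bearing cover, 80 mm diameter flange, 85 mm tall. Origin: centre of its underside.
- v_block: Bystander: steel V-block on the plate near its far (+x) side, 45 mm (x) by 70 mm (y) by 45 mm tall. Origin: centre of its underside.
- motor: Bystander: small square motor on the loading board near its far (+x) side, 42 x 42 mm, 66 mm tall with its shaft. Origin: centre of its underside.
- bush_a: Bystander: turned aluminium bush on the bench, 56 mm diameter, 42 mm tall. Origin: centre of its underside.
- bush_b: Bystander: turned aluminium bush on the bench, 48 mm diameter, 55 mm tall. Origin: centre of its underside.
- caliper: Bystander: caliper lying on the bench beyond the loading board, 235 mm long along its x. Origin: centre of its underside.
- face (a point): Centre of the casting's machined face (casting x = -30, y = 0, z = 75 mm).
There are look-alikes about, which are no part of the job. Leave any black, orange or turquoise look-alike of the casting alone.

How it is judged:
By the outcome, as a careful person would: the job done as asked, in the order asked, and still so for the second after the job is handed in, with the robot touching nothing.
It also fails if it takes over 59 s, if anything falls off the work surface, if the arm or the gripper's body presses on something with over 40 N, if the wrist force passes 120 N, or if a joint passes its speed limit or range.

## Robot

A 6-joint arm with a two-finger parallel gripper is mounted at the origin on the work surface. World frame = base frame: x ahead of the robot, y to its left, z up, the work surface at z = 0. Lengths are in m, angles in rad, forces in N, time in s.
With the tool pointing down it reaches from about 0.35 to 0.775 m from the base axis. Payload 7.3 kg.
Tool frame: the origin (TCP) lies at the very end of the fingers, on their centre line; the grasp point (between the pads) lies 19 mm behind it; z points along the fingers, y is the direction in which the jaws open and shut (so a half turn about z gives the same grasp; the last joint's range is limited). The gripper opens to 92 mm and grips with 3 to 60 N. Pads are 19 mm wide; open, the fingers measure 130 mm over their backs; the gripper's body (75 mm by 190 mm) begins 47 mm behind the grasp point.
Start: joints at [-1.464, 0.342, 1.524, -0, 1.275, -0.146], TCP at [0.131, -0.508, 0.227] pointing down, gripper open.
Joint ranges: [-2.53, 2.53], [-0.77, 2.02], [0.04, 2.7], [-1, 4.14], [0.28, 2.66], [-3.11, 3.11]. Speed limits (rad/s): [2.57, 2.57, 3.14, 3.14, 3.14, 3.14].

## Interface

Orientations are given as [roll, pitch, yaw] about the fixed x, y, z axes, in that order (R = Rz(yaw) Ry(pitch) Rx(roll)).
In Python, from cell import robot gives the robot as it stands.
- The arm moves only by the tool apply_moves, never from a script. Its argument "plan" is a list of rows, each an object of numbers: "tx", "ty", "tz": the shift along the tool's x, y, z in m; "yaw": the turn about the tool's z in rad; "grip": the opening, from -1 (shut) to 1 (fully open), so that 0 is half open. In form: [{"tx": .., "ty": .., "tz": .., "yaw": .., "grip": ..}, ...]. A call has 1 to 8 rows; each row is the pose to reach, as a shift and turn from the pose commanded when the call began, along the tool's axes at that moment; what a row does not reach only later rows make up. A row lasts 1/8 s, in which the tool goes at most 62.5 mm and 10.7 degrees, less where a joint would pass 70% of its speed; a pose out of reach is approached as far as the arm can. A call with a gripper value outside its range is refused whole. The fingers move at their own pace and stop on an object; "force" is the grip in N (left out, the last holds). Time passes only in rows, so rows that repeat a pose let the fingers close. It gives the time, the measured TCP pose, the force and the opening at its end, in the units of the state.
- robot.observe(): the state, without advancing time (a new reading comes with each control period).
- robot.read_camera(name): name is "side" or "top"; returns (picture, depth): 480x640x3 uint8, red, green, blue; 480x640 float32, m along the optical axis (not along the pixel's ray), 0 where there is no reading.
- robot.get_calibration(name): a dict with "camera_matrix" (3x3 intrinsics, pixels), "R" (3x3) and "t" (3): a world point X has camera coordinates R X + t. Camera axes: x right, y down, z forward; pixel columns grow to the right and rows downward; lengths in m; the calibration is good to about 2 mm. A picture is of the moment at which its call begins. get_calibration takes no time and is no camera call.
- robot.hand_in(): hands the job in, once; it reports no verdict.
Trained networks look in the newest picture that a camera, given by its name, has taken for a name from the list of things; names that differ only in an ending like _2 or _b are one class to them, and where a whole thing is asked for, a point or a joint stands for the part that bears it (a point fixed in the world has none). Each returns a list of dicts, best first, with "confidence" (0 to 1); they miss things now and then, are a little off and sometimes report something else, mostly with a low value. They report only what shows in the picture. A call takes as long as a camera call. They do not tell look-alikes from the thing itself.
- robot.outline_of(label, camera): "region" (480x640 bool, what is visible of it) and "pixel" ([row, column] in pixels, amid what is visible of it).
- robot.tip_of(label, camera): "pixel" ([row, column] in pixels: a listed point, or the origin of a listed thing).
The state is a dict: "time": time; "qpos": joint angles; "qvel": joint speeds; "joint_efforts": joint torques, N m; "tool_pos": TCP position; "tool_rot": TCP orientation; "contact_force": force on the tool from outside, world axes, zero at the start; "torque": the same for the moment, N m; "opening": finger opening in m.
Only numpy, scipy, OpenCV 4.12 (cv2) and the standard library are available. Lean on these libraries where they do the work, as an engineer would, in place of code of your own. Each camera call takes 0.05 s, during which the arm holds its last target.

## Working session

There is one attempt and no reset: what is moved stays moved. The work goes in short steps, Python scripts to look and compute and a tool call to move; the robot and the scene stay as the last step left them, time stands still between calls to the robot, and variables do not carry over. Pictures are saved under pics/ and viewed, and the job is handed in when it is done.

Besides the shell and the picture viewer there is one more tool, called in YAML: its name, and indented under it one key for each argument. apply_moves: Moves the arm, as the interface text tells. Its arguments: {"type":"object","properties":{"plan":{"type":"array","items":{"type":"object","properties":{"tx":{"type":"number"},"ty":{"type":"number"},"tz":{"type":"number"},"yaw":{"type":"number"},"grip":{"type":"number"}}}},"force":{"type":"number"}},"required":["plan"]}

```bash
ls; mkdir -p pics; python3 - <<'E'
from cell import robot
import cv2
for n in ("side","top"):
    p,d=robot.read_camera(n); cv2.imwrite(f"pics/{n}0.png",p[:,:,::-1])
    c=robot.get_calibration(n); print(c)
print(robot.observe())
E
```

```text
pics
{'camera_matrix': array([[452.74973066,   0.        , 327.46738048],
       [  0.        , 452.74973066, 232.09668848],
       [  0.        ,   0.        ,   1.        ]]), 'R': array([[-0.99772079, -0.06669079,  0.01027408],
       [-0.04200693,  0.49471417, -0.86803993],
       [ 0.05280754, -0.86649307, -0.49638809]]), 't': array([0.54563606, 0.01621913, 1.3447969 ])}
{'camera_matrix': array([[523.30163763,   0.        , 318.6823215 ],
       [  0.        , 523.30163763, 239.6674781 ],
       [  0.        ,   0.        ,   1.        ]]), 'R': array([[-1.09909396e-03, -9.99998703e-01,  1.17709399e-03],
       [-9.90263863e-01,  9.24542802e-04, -1.39199955e-01],
       [ 1.39198687e-01, -1.31862748e-03, -9.90263595e-01]]), 't': array([0.19203138, 0.51908251, 1.25821485])}
{'time': 0.1, 'qpos': array([-1.46397870e+00,  3.42614600e-01,  1.52489656e+00, -3.51726158e-05,
        1.27540148e+00, -1.45986403e-01]), 'qvel': array([-9.65167943e-06, -3.60604666e-03, -4.42411985e-03, -1.64517615e-04,
        2.46228095e-03, -5.42450146e-04]), 'joint_efforts': array([ 2.43562783e-03, -4.32004344e+01, -2.44694299e+01,  7.21784472e-02,
        5.25608927e-02, -3.63082449e-05]), 'tool_pos': array([ 0.13129277, -0.50795248,  0.22614312]), 'tool_rot': array([-3.14028182e+00, -1.58737854e-04,  2.52814188e-01]), 'contact_force': array([0.91558544, 0.19141091, 0.375794  ]), 'torque': array([-0.08078148, -0.02509563,  0.05076   ]), 'opening': 0.09158497917812042}
```

View pics/side0.png

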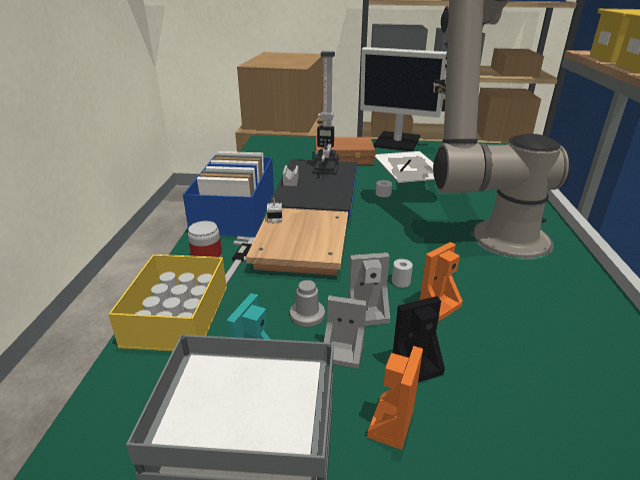

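View pics/top0.png

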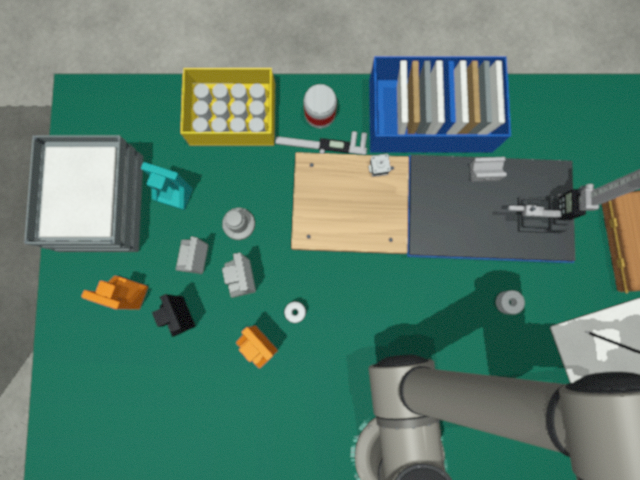

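The side view shows the grey casting with its boss at about (370,285). In the top view it is at about (238,275), with the boss side towards the side camera (+y). Orange, black and turquoise look-alikes stand around it, and the plain bracket is at about (345,330) in the side view. Next I measure positions.

```bash
cat > h.py <<'E'
import numpy as np, cv2
from cell import robot
def cal(n):
    c=robot.get_calibration(n); return c["camera_matrix"],c["R"],np.array(c["t"])
def cloud(n,d):
    K,R,t=cal(n); v,u=np.mgrid[0:480,0:640]
    P=np.stack([(u-K[0,2])/K[0,0]*d,(v-K[1,2])/K[1,1]*d,d],-1)
    W=(P-t)@R; W[d<=0]=np.nan; return W
def ray_z(n,px,z):
    K,R,t=cal(n); r,c=px
    dirw=R.T@np.array([(c-K[0,2])/K[0,0],(r-K[1,2])/K[1,1],1]); o=-R.T@t
    return o+dirw*(z-o[2])/dirw[2]
def proj(n,X):
    K,R,t=cal(n); p=K@(R@np.asarray(X)+t); return p[:2]/p[2]
def tri(pa,pb):
    # pixels [row,col] in side, top
    A=[];o=[]
    M=np.zeros((3,3));b=np.zeros(3)
    for n,px in (("side",pa),("top",pb)):
        K,R,t=cal(n); dv=R.T@np.array([(px[1]-K[0,2])/K[0,0],(px[0]-K[1,2])/K[1,1],1]);dv/=np.linalg.norm(dv)
        o=-R.T@t;Q=np.eye(3)-np.outer(dv,dv);M+=Q;b+=Q@o
    return np.linalg.solve(M,b)
E
python3 - <<'E'
from h import *
np.set_printoptions(precision=4,suppress=True)
D={}
for n in("side","top"):
    p,d=robot.read_camera(n);D[n]=cloud(n,d); np.save(f"c_{n}.npy",D[n])
Z={"boss":.125,"wall":.008,"nose":.15,"heel":0,"plate_edge":.06,"scriber_tip":.122,"plate":0,"board":0,"gauge":.06,"casting":0,"motor":.055,"v_block":.06}
for l in Z:
  for n in("side","top"):
    if l in("wall","nose","heel","boss","casting") or 1:
      for r in robot.tip_of(l,n)[:3]:
        px=np.array(r["pixel"]);i=tuple(px.round().astype(int))
        if not(0<=i[0]<480 and 0<=i[1]<640):continue
        print(l,n,round(r["confidence"],2),px.round(1),"at z",ray_z(n,px,Z[l])[:2],"depth",D[n][i])
E
```

```text
boss side 0.89 [321.8 262.7] at z [0.6281 0.5693] depth [0.6273 0.5703 0.1255]
boss side 0.81 [266.3 453.9] at z [0.2484 0.3581] depth [0.2482 0.3577 0.1255]
boss side 0.61 [275.8 370.8] at z [0.4296 0.4086] depth [0.429  0.4068 0.1232]
boss top 0.95 [355.8 245. ] at z [0.2452 0.3564] depth [0.246  0.3541 0.1414]
boss top 0.9 [275.2 225.9] at z [0.4252 0.4032] depth [0.424  0.3991 0.1472]
boss top 0.75 [321.5 154.6] at z [0.3211 0.5613] depth [ 0.3179  0.5989 -0.0002]
wall side 0.97 [320.1 371.2] at z [0.422  0.4123] depth [0.423  0.4199 0.0148]
wall side 0.97 [376.6 428. ] at z [0.3163 0.567 ] depth [0.316  0.5663 0.0062]
wall side 0.78 [415.8 372.3] at z [0.4244 0.6637] depth [0.4243 0.6581 0.0004]
wall top 0.9 [277.2 133.9] at z [0.4289 0.6538] depth [0.4298 0.656  0.0013]
wall top 0.83 [204.7 166.6] at z [0.6137 0.5793] depth [0.6135 0.5792 0.005 ]
wall top 0.81 [357.8 252.1] at z [0.2311 0.3549] depth [0.242  0.3381 0.1455]
nose side 0.78 [247.6 437.4] at z [0.2823 0.3239] depth [ 0.2287  0.0763 -0.0011]
nose side 0.76 [366.5 418.4] at z [0.3621 0.6809] depth [0.3605 0.6701 0.14
[... 2258 characters left out ...]
] at z [0.3313 0.5361] depth [0.3598 0.6681 0.1357]
casting top 0.8 [277.1 242. ] at z [0.4294 0.3846] depth [0.4191 0.3624 0.1529]
casting top 0.8 [314.9 177.6] at z [0.3354 0.5433] depth [0.3355 0.5102 0.1212]
casting top 0.8 [291.4 129.3] at z [0.3938 0.6665] depth [0.3939 0.6593 0.0223]
motor side 0.51 [218.4 273.3] at z [0.7026 0.0428] depth [0.6999 0.0604 0.0658]
motor top 0.63 [168.2 379. ] at z [0.6959 0.0414] depth [0.6838 0.0467 0.0993]
v_block side 0.64 [321.  370.9] at z [0.4267 0.4759] depth [0.4229 0.4212 0.013 ]
v_block side 0.24 [254.9 368.2] at z [0.4294 0.2253] depth [0.4364 0.368  0.1505]
v_block top 0.56 [173.4 482.8] at z [ 0.681  -0.2144] depth [ 0.6693 -0.1998  0.1068]
```

```bash
python3 - <<'E'
from h import *
np.set_printoptions(precision=4,suppress=True)
T=np.load("c_top.npy");S=np.load("c_side.npy")
def rect(P):
    r=cv2.minAreaRect((P[:,:2]*1000).astype(np.float32)); return r
p,_=robot.read_camera("top")
# casting
for nm,C in(("top",T),("side",S)):
    m=(abs(C[...,0]-.43)<.07)&(abs(C[...,1]-.385)<.07)
    for lo,hi in((.14,.16),(.02,.135)):
        q=C[m&(C[...,2]>lo)&(C[...,2]<hi)]
        print(nm,lo,len(q),rect(q),q.mean(0))
# machined face plane/boss face plane from side: fit lines to slab front face pts
q=S[(abs(S[...,0]-.43)<.06)&(abs(S[...,1]-.39)<.05)&(S[...,2]>.03)&(S[...,2]<.145)]
np.save("q.npy",q)
h=np.histogram(q[:,1],bins=np.arange(.34,.44,.004));print(h[0],h[1][0])
# plate/board
for nm,C in(("top",T),("side",S)):
  for lo,hi,y0,y1 in((.05,.07,-.5,-.04),(.045,.065,-.02,.3)):
    m=((C[...,2]>lo)&(C[...,2]<hi)&(C[...,1]>y0)&(C[...,1]<y1)&(C[...,0]>.42)&(C[...,0]<.76)).astype(np.uint8)
    m=cv2.morphologyEx(m,cv2.MORPH_OPEN,np.ones((5,5)))
    n,lab,st,_=cv2.connectedComponentsWithStats(m); k=1+st[1:,4].argmax()
    q=C[lab==k]; print(nm,y0,len(q),rect(q),np.median(q[:,2]))
E
python3 - <<'E'
import cv2
a=cv2.imread("pics/top0.png")
cv2.imwrite("pics/tz0.png",cv2.resize(a[130:330,200:600],(800,400),interpolation=cv2.INTER_CUBIC))
a=cv2.imread("pics/side0.png")
cv2.imwrite("pics/sz0.png",cv2.resize(a[40:340,240:440],(533,800)[:2][::1] if 0 else (400,600),interpolation=cv2.INTER_CUBIC))
E
```

```text
top 0.14 513 ((428.55047607421875, 382.4005126953125), (84.24666595458984, 48.159549713134766), 13.0919828414917) [0.4295 0.3767 0.1487]
top 0.02 352 ((427.33404541015625, 388.1585998535156), (83.90291595458984, 59.542205810546875), 11.941483497619629) [0.4229 0.3741 0.067 ]
side 0.14 433 ((429.9466247558594, 384.6142272949219), (83.79959106445312, 48.18841552734375), 14.034453392028809) [0.4318 0.3815 0.1464]
side 0.02 1452 ((429.2810974121094, 390.504638671875), (90.49793243408203, 46.71405792236328), 3.493394613265991) [0.4292 0.3837 0.0792]
[  0   0   0   0   0   0  40 210 198 211 315 179  52  54  46  70 136  83
   4   0   0   0   0   0] 0.34
top -0.5 13187 ((597.7389526367188, -235.70855712890625), (396.4946594238281, 251.6154327392578), 87.64848327636719) 0.06140248458335518
top -0.02 10254 ((611.1582641601562, 115.63859558105469), (276.7588195800781, 241.4568634033203), 87.80962371826172) 0.056245276607498604
side -0.5 2815 ((599.6234130859375, -234.7220916748047), (395.66119384765625, 250.32046508789062), 87.73834228515625) 0.059235623411239814
side -0.02 4479 ((612.758056640625, 119.37836456298828), (283.8944091796875, 240.21493530273438), 87.95970916748047) 0.05440937148466954
```

View pics/tz0.png

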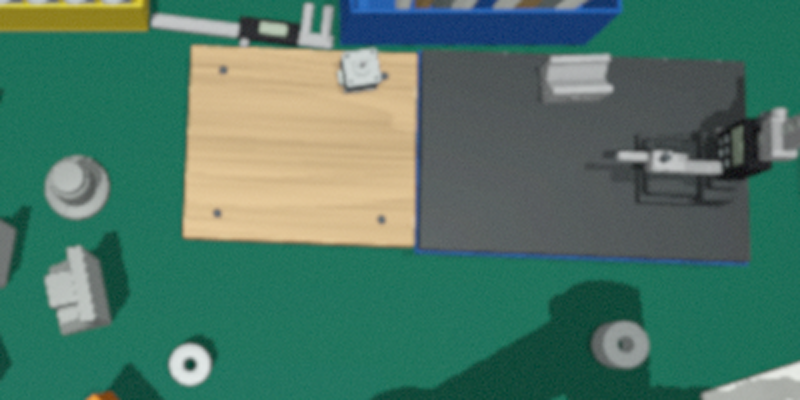

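View pics/sz0.png

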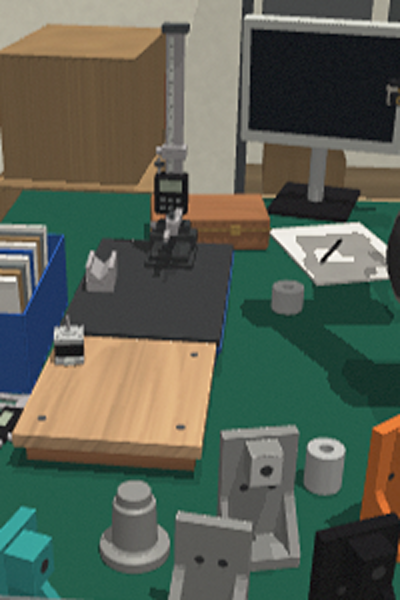

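```bash
python3 - <<'E'
from h import *
a=cv2.imread("pics/top0.png");b=cv2.imread("pics/side0.png")
A=cv2.resize(a[185:230,490:570],(800,450),interpolation=cv2.INTER_CUBIC)
B=cv2.resize(b[120:195,290:360],(560,600),interpolation=cv2.INTER_CUBIC)
cv2.imwrite("pics/tg.png",A);cv2.imwrite("pics/sg.png",B)
for l in("scriber_tip","gauge"):
  for k in range(4):
    o=[]
    for n in("side","top"):
        robot.read_camera(n) if k else 0
        r=robot.tip_of(l,n); o.append(r[0]["pixel"] if r else None)
    print(l,np.round(o[0],1) if o[0] is not None else 0,np.round(o[1],1) if o[1] is not None else 0, tri(*o).round(4) if all(v is not None for v in o) else "")
for n in("side","top"):
  r=robot.outline_of("gauge",n)[0]; ys,xs=np.where(r["region"]); print(n,r["confidence"],ys.min(),ys.max(),xs.min(),xs.max())
E
```

```text
scriber_tip [163.2 323.8] [206.8 507.5] [ 0.581  -0.2494  0.1182]
scriber_tip [161.8 322.7] [205.9 510. ] [ 0.5839 -0.2545  0.1208]
scriber_tip [161.4 319.5] [205.8 507.6] [ 0.5891 -0.2485  0.1231]
scriber_tip [161.  322.3] [206.4 508.6] [ 0.5834 -0.2497  0.1252]
gauge [180.2 322.6] [212.  500.5] [ 0.5833 -0.2559  0.0526]
gauge [181.8 322.3] [212.9 498.5] [ 0.5831 -0.2526  0.0477]
gauge [180.9 323.1] [211.5 500.2] [ 0.5833 -0.2558  0.0504]
gauge [181.6 323.9] [210.9 499.8] [ 0.5827 -0.2553  0.0486]
side 0.82 52 174 313 337
top 0.58 254 296 224 254
```

View pics/tg.png

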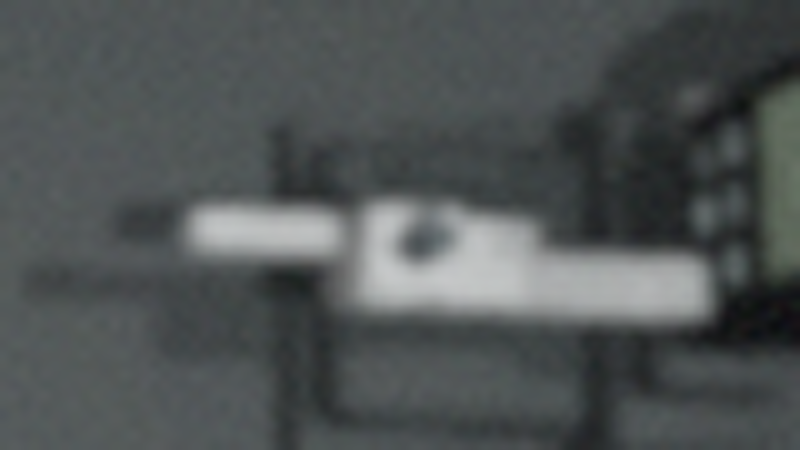

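View pics/sg.png

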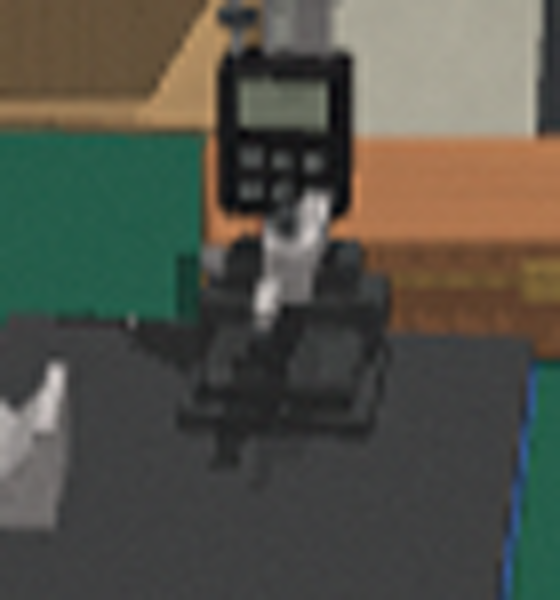

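```bash
python3 - <<'E'
from h import *
np.set_printoptions(precision=0,suppress=True,linewidth=250)
ds=[robot.read_camera("top")[1] for _ in range(6)]
d=np.median(ds,0);T=cloud("top",d);np.save("c_top.npy",T)
p,_=robot.read_camera("top")
print("gray");print(cv2.cvtColor(p,cv2.COLOR_RGB2GRAY)[196:224,498:536:1])
print("z mm");print((T[196:224,498:536,2]*1000))
for rc in((207,502),(207,505),(207,509),(207,515),(207,520),(215,520)):print(rc,T[rc]*1000)
print(proj("top",[.584,-.25,.122]),proj("top",[.584,-.245,.07]))
E
```

```text
gray
[[87 87 85 ... 79 78 77]
 [84 86 85 ... 76 78 75]
 [86 89 86 ... 71 73 71]
 ...
 [88 91 87 ... 88 86 87]
 [92 91 87 ... 86 83 87]
 [89 89 91 ... 88 85 91]]
z mm
[[60. 61. 61. ... 59. 62. 64.]
 [61. 61. 61. ... 71. 71. 74.]
 [63. 60. 58. ... 76. 73. 73.]
 ...
 [60. 57. 61. ... 90. 90. 89.]
 [63. 61. 62. ... 89. 90. 88.]
 [60. 62. 63. ... 90. 89. 90.]]
(207, 502) [ 596. -257.   63.]
(207, 505) [ 596. -265.   61.]
(207, 509) [ 581. -246.  137.]
(207, 515) [ 580. -259.  139.]
(207, 520) [ 580. -271.  138.]
(215, 520) [ 574. -296.   73.]
[508. 207.] [498. 211.]
```

```bash
python3 - <<'E'
from h import *
np.set_printoptions(precision=1,suppress=True,linewidth=250,threshold=10**6)
T=np.load("c_top.npy")*1000
m=(T[...,0]>540)&(T[...,0]<640)&(T[...,1]<-235)&(T[...,1]>-300)&(T[...,2]>120)&(T[...,2]<170)
for c in range(505,534):
    r=np.where(m[:,c])[0]
    if len(r): print(c,r.min(),r.max(),T[r,c].mean(0), T[r,c][:,0].min(),T[r,c][:,0].max())
m=(T[...,0]>520)&(T[...,0]<660)&(T[...,1]<-280)&(T[...,1]>-410)&(T[...,2]>80)&(T[...,2]<130)
q=T[m];print(len(q),q.min(0),q.max(0),cv2.minAreaRect(q[:,:2].astype(np.float32)),np.histogram(q[:,2],bins=range(80,131,5)))
m=(T[...,0]>520)&(T[...,0]<660)&(T[...,1]<-230)&(T[...,1]>-420)&(T[...,2]>82)&(T[...,2]<95)
q=T[m];print(len(q),np.percentile(q,[1,99],axis=0),cv2.minAreaRect(q[:,:2].astype(np.float32)))
p,_=robot.read_camera("top");g=cv2.cvtColor(p,cv2.COLOR_RGB2GRAY)
print(g[202:214,500:530])
# fixed-ht positions of bright scriber end
for c in(508,508.5): print(ray_z("top",(207.5,c),.138)*1000)
S=np.load("c_side.npy")*1000
m=(S[...,0]>540)&(S[...,0]<640)&(S[...,1]<-235)&(S[...,1]>-300)&(S[...,2]>110)&(S[...,2]<170)
print(S[m])
E
```

```text
507 207 209 [ 579.8 -244.3  129.3] 577.3665715774968 582.1542596591695
508 206 209 [ 580.3 -245.4  132.8] 576.9839515512343 583.8612615392702
509 206 209 [ 579.3 -246.   137.4] 576.0516431624991 582.5713810605653
510 206 209 [ 579.3 -248.3  137.4] 576.1492824579494 582.6948222295218
511 206 209 [ 579.1 -250.1  138.7] 575.4969954232537 582.5531983103871
512 206 209 [ 579.  -252.3  139. ] 575.3790560183677 582.6308188459733
513 206 209 [ 579.1 -254.8  138.5] 575.6299844633058 582.544913496697
514 206 209 [ 579.2 -257.2  138.2] 575.6245979459834 582.8785583723547
515 206 209 [ 579.  -259.2  139. ] 575.6870422304081 582.0293135280191
516 206 209 [ 579.  -261.4  139.2] 575.459817405097 582.2353809027501
517 206 209 [ 578.9 -263.7  139.2] 575.2938572454212 582.6954825568233
518 206 210 [ 578.3 -267.   136.6] 574.8853612247042 582.5844040367402
519 206 210 [ 578.3 -269.2  136.7] 574.8334670124841 582.4033503224833
520 206 210 [ 578.2 -271.4  136.9] 574.8735182794536 582.5919772590512
521 206 210 [ 578.3 -273.8  136.7] 574.9947307167467 582.3648718579176
522 206 210 [ 578.2 -276.1  136.8] 57
[... 3984 characters left out ...]
.1]
 [ 568.3 -275.1  137.5]
 [ 564.7 -272.1  138.7]
 [ 584.9 -269.3  135.4]
 [ 581.5 -269.2  135.6]
 [ 578.2 -271.   135. ]
 [ 575.2 -276.8  133. ]
 [ 571.6 -273.9  134.2]
 [ 568.4 -277.6  133. ]
 [ 565.2 -281.1  131.8]
 [ 583.8 -255.   137.2]
 [ 580.8 -259.8  135.5]
 [ 577.3 -257.6  136.5]
 [ 575.  -273.9  130.5]
 [ 571.7 -276.1  129.8]
 [ 568.3 -277.   129.6]
 [ 564.8 -275.   130.5]
 [ 582.8 -242.1  138.5]
 [ 580.  -249.2  135.9]
 [ 577.2 -256.8  133.2]
 [ 582.6 -239.   136.1]
 [ 579.6 -244.4  134.2]
 [ 577.1 -255.4  130.1]
 [ 583.  -245.1  130.3]
 [ 579.5 -242.4  131.4]
 [ 582.8 -241.6  128. ]
 [ 579.7 -246.2  126.4]
 [ 582.7 -240.4  124.9]
 [ 579.3 -240.6  125. ]
 [ 579.6 -244.5  119.9]]
```

```bash
cat >> h.py <<'E'
def rel(targets,base=None):
    """targets: list of (x,y,z,yaw_deg)"""
    if base is None:
        s=robot.observe(); base=(*s["tool_pos"],np.degrees(s["tool_rot"][2])); print("t",round(s["time"],2),"base",np.round(base,4),"op",round(s["opening"],4),"F",np.round(s["contact_force"],1))
    c,sn=np.cos(np.radians(base[3])),np.sin(np.radians(base[3]))
    for x,y,z,w in targets:
        dx,dy=x-base[0],y-base[1]
        dw=(w-base[3]+180)%360-180
        print(f"tx {c*dx+sn*dy:.4f} ty {sn*dx-c*dy:.4f} tz {base[2]-z:.4f} yaw {-np.radians(dw):.4f}")
O=np.array([.580,-.2475]);U=np.array([.0384,.99926]);V=np.array([.99926,-.0384])  # scriber tip, plate y, plate x
def P(s,off=0): # s along plate +y from scriber tip, off along plate +x
    return O+U*s+V*off
E
python3 - <<'E'
from h import *
rel([(.40,-.05,.26,13.3),(.4295,.3832,.24,13.3)])
E
```

```text
t 3.35 base [ 0.1313 -0.5083  0.2267 14.4817] op 0.0919 F [0.2 0.3 0.7]
tx 0.3748 ty -0.3766 tz -0.0333 yaw 0.0206
tx 0.5116 ty -0.7886 tz -0.0133 yaw 0.0206
```

apply_moves:
  plan:
    - {"tx": 0.375,"ty": -0.377,"tz": -0.033,"yaw": 0.021,"grip": 1}
    - {"tx": 0.375,"ty": -0.377,"tz": -0.033,"yaw": 0.021,"grip": 1}
    - {"tx": 0.375,"ty": -0.377,"tz": -0.033,"yaw": 0.021,"grip": 1}
    - {"tx": 0.375,"ty": -0.377,"tz": -0.033,"yaw": 0.021,"grip": 1}
    - {"tx": 0.375,"ty": -0.377,"tz": -0.033,"yaw": 0.021,"grip": 1}
    - {"tx": 0.375,"ty": -0.377,"tz": -0.033,"yaw": 0.021,"grip": 1}
    - {"tx": 0.375,"ty": -0.377,"tz": -0.033,"yaw": 0.021,"grip": 1}
    - {"tx": 0.375,"ty": -0.377,"tz": -0.033,"yaw": 0.021,"grip": 1}

```text
time: 4.35
tool_pos: [0.3844, -0.0759, 0.2582]
tool_rot: [3.141, -0.001, 0.232]
contact_force: [1.2, -0.4, -0.8]
opening: 0.0918
```

```bash
python3 - <<'E'
from h import *
rel([(.4295,.3832,.24,13.3)])
E
```

```text
t 4.35 base [ 0.3844 -0.0759  0.2582 13.2737] op 0.0918 F [ 1.2 -0.4 -0.8]
tx 0.1493 ty -0.4365 tz 0.0182 yaw -0.0005
```

apply_moves:
  plan:
    - {"tx": 0.149,"ty": -0.436,"tz": 0.018,"grip": 1}
    - {"tx": 0.149,"ty": -0.436,"tz": 0.018,"grip": 1}
    - {"tx": 0.149,"ty": -0.436,"tz": 0.018,"grip": 1}
    - {"tx": 0.149,"ty": -0.436,"tz": 0.018,"grip": 1}
    - {"tx": 0.149,"ty": -0.436,"tz": 0.018,"grip": 1}
    - {"tx": 0.149,"ty": -0.436,"tz": 0.018,"grip": 1}
    - {"tx": 0.149,"ty": -0.436,"tz": 0.018,"grip": 1}
    - {"tx": 0.149,"ty": -0.436,"tz": 0.018,"grip": 1}

```text
schema error: expected keys tx, ty, tz, yaw, grip
```

```bash
python3 - <<'E'
from h import *
p,d=robot.read_camera("side");cv2.imwrite("pics/s1.png",p[150:400,250:550,::-1])
p,d=robot.read_camera("top");cv2.imwrite("pics/t1.png",p[:,:,::-1])
rel([(.4295,.3832,.16,13.3),(.4295,.3832,.112,13.3)])
E
```

```text
t 4.45 base [ 0.3857 -0.0726  0.2582 13.7879] op 0.0919 F [-0.  -0.3  0.2]
tx 0.1512 ty -0.4322 tz 0.0982 yaw 0.0085
tx 0.1512 ty -0.4322 tz 0.1462 yaw 0.0085
```

View pics/s1.png

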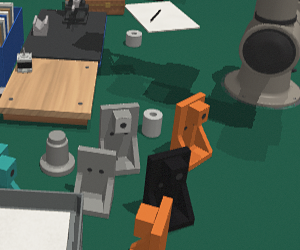

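apply_moves:
  plan:
    - {"tx": 0.151,"ty": -0.432,"tz": 0.018,"yaw": 0,"grip": 1}
    - {"tx": 0.151,"ty": -0.432,"tz": 0.018,"yaw": 0,"grip": 1}
    - {"tx": 0.151,"ty": -0.432,"tz": 0.018,"yaw": 0,"grip": 1}
    - {"tx": 0.151,"ty": -0.432,"tz": 0.018,"yaw": 0,"grip": 1}
    - {"tx": 0.151,"ty": -0.432,"tz": 0.018,"yaw": 0,"grip": 1}
    - {"tx": 0.151,"ty": -0.432,"tz": 0.018,"yaw": 0,"grip": 1}
    - {"tx": 0.151,"ty": -0.432,"tz": 0.018,"yaw": 0,"grip": 1}
    - {"tx": 0.151,"ty": -0.432,"tz": 0.018,"yaw": 0,"grip": 1}

```text
time: 5.45
tool_pos: [0.4313, 0.3798, 0.2387]
tool_rot: [3.142, 0.001, 0.234]
contact_force: [-0.0, -0.6, 0.3]
opening: 0.0919
```

```bash
python3 - <<'E'
from h import *
p,d=robot.read_camera("side");cv2.imwrite("pics/s2.png",p[150:400,250:550,::-1])
p,d=robot.read_camera("top");cv2.imwrite("pics/t2.png",p[:,:,::-1])
rel([(.4295,.3832,.16,13.3),(.4295,.3832,.112,13.3)])
E
```

```text
t 5.55 base [ 0.4314  0.3786  0.2387 13.3976] op 0.0921 F [-0.3 -0.5  0.3]
tx -0.0008 ty -0.0049 tz 0.0787 yaw 0.0017
tx -0.0008 ty -0.0049 tz 0.1267 yaw 0.0017
```

View pics/s2.png

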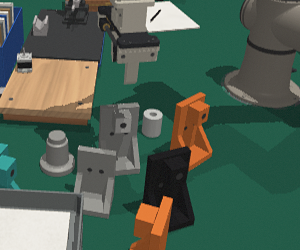

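The crop shows the open gripper straight above the grey casting (crop pixels (130,60) and (120,110)). Descending now.

apply_moves:
  plan:
    - {"tx": -0.001,"ty": -0.005,"tz": 0.04,"yaw": 0,"grip": 1}
    - {"tx": -0.001,"ty": -0.005,"tz": 0.08,"yaw": 0,"grip": 1}
    - {"tx": -0.001,"ty": -0.005,"tz": 0.11,"yaw": 0,"grip": 1}
    - {"tx": -0.001,"ty": -0.005,"tz": 0.127,"yaw": 0,"grip": 1}
    - {"tx": -0.001,"ty": -0.005,"tz": 0.127,"yaw": 0,"grip": 0}
    - {"tx": -0.001,"ty": -0.005,"tz": 0.127,"yaw": 0,"grip": -0.2}
    - {"tx": -0.001,"ty": -0.005,"tz": 0.127,"yaw": 0,"grip": -0.2}
  force: 30

```text
time: 6.42
tool_pos: [0.4299, 0.382, 0.1138]
tool_rot: [-3.141, -0.002, 0.231]
contact_force: [0.0, -1.1, -0.4]
opening: 0.0664
```

apply_moves:
  plan:
    - {"tx": 0,"ty": 0,"tz": 0,"yaw": 0,"grip": -0.2}
    - {"tx": 0,"ty": 0,"tz": 0,"yaw": 0,"grip": -0.2}
    - {"tx": 0,"ty": 0,"tz": 0,"yaw": 0,"grip": -0.3}
    - {"tx": 0,"ty": 0,"tz": 0,"yaw": 0,"grip": -0.3}
  force: 30

```text
time: 6.92
tool_pos: [0.4292, 0.3824, 0.113]
tool_rot: [-3.141, -0.001, 0.232]
contact_force: [-1.0, 1.4, 3.3]
opening: 0.0457
```

```bash
python3 - <<'E'
from h import *
p,d=robot.read_camera("side");cv2.imwrite("pics/s3.png",cv2.resize(p[200:350,300:480,::-1],None,fx=3,fy=3))
rel([])
E
```

```text
t 6.97 base [ 0.4293  0.3824  0.113  13.2916] op 0.046 F [-0.9  1.4  3.6]
```

View pics/s3.png

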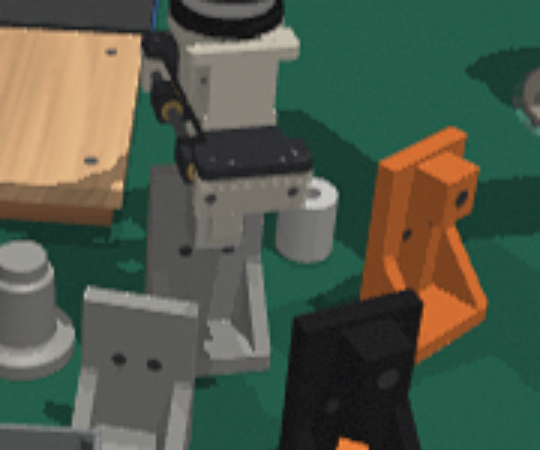

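The opening reads 46 mm, which is slab plus boss, so the grasp is right. Lifting and carrying.

```bash
python3 - <<'E'
from h import *
# heel at world y=.160 => s
s=(.160+.2475)/.99926; c=P(s+.023); print(P(s),c)
rel([(.4293,.3824,.23,13.3),(*c,.23,-2.2),(*c,.172,-2.2)])
E
```

```text
[0.59565959 0.16      ] [0.59654279 0.18298298]
t 6.97 base [ 0.4293  0.3824  0.113  13.2916] op 0.046 F [-0.9  1.4  3.6]
tx 0.0000 ty -0.0000 tz -0.1170 yaw -0.0001
tx 0.1170 ty 0.2325 tz -0.1170 yaw 0.2704
tx 0.1170 ty 0.2325 tz -0.0590 yaw 0.2704
```

apply_moves:
  plan:
    - {"tx": 0,"ty": 0,"tz": -0.03,"yaw": 0,"grip": -0.3}
    - {"tx": 0,"ty": 0,"tz": -0.07,"yaw": 0,"grip": -0.3}
    - {"tx": 0,"ty": 0,"tz": -0.117,"yaw": 0,"grip": -0.3}
    - {"tx": 0.02,"ty": 0.04,"tz": -0.117,"yaw": 0.05,"grip": -0.3}
    - {"tx": 0.045,"ty": 0.09,"tz": -0.117,"yaw": 0.12,"grip": -0.3}
    - {"tx": 0.07,"ty": 0.14,"tz": -0.117,"yaw": 0.19,"grip": -0.3}
    - {"tx": 0.095,"ty": 0.19,"tz": -0.117,"yaw": 0.25,"grip": -0.3}
    - {"tx": 0.117,"ty": 0.2325,"tz": -0.117,"yaw": 0.27,"grip": -0.3}
  force: 35

```text
time: 7.98
tool_pos: [0.5964, 0.1803, 0.227]
tool_rot: [3.14, 0.005, -0.04]
contact_force: [1.0, 1.0, -8.7]
opening: 0.0459
```

```bash
python3 - <<'E'
from h import *
p,d=robot.read_camera("side");cv2.imwrite("pics/s4.png",cv2.resize(p[120:330,210:430,::-1],None,fx=2.5,fy=2.5))
rel([(.5965,.183,.18,-2.2),(.5965,.183,.168,-2.2)])
E
```

```text
t 8.03 base [ 0.6005  0.1747  0.2267 -2.5602] op 0.0461 F [  6.8  -4.1 -10.5]
tx -0.0043 ty -0.0082 tz 0.0467 yaw -0.0063
tx -0.0043 ty -0.0082 tz 0.0587 yaw -0.0063
```

View pics/s4.png

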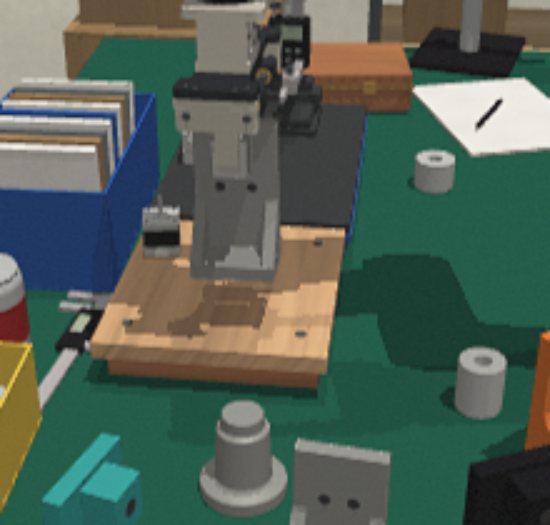

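apply_moves:
  plan:
    - {"tx": 0,"ty": 0,"tz": 0,"yaw": 0,"grip": -0.3}
    - {"tx": 0,"ty": 0,"tz": 0.025,"yaw": 0,"grip": -0.3}
    - {"tx": 0,"ty": 0,"tz": 0.042,"yaw": 0,"grip": -0.3}
    - {"tx": 0,"ty": 0,"tz": 0.05,"yaw": 0,"grip": -0.3}
    - {"tx": 0,"ty": 0,"tz": 0.053,"yaw": 0,"grip": -0.3}
    - {"tx": 0,"ty": 0,"tz": 0.055,"yaw": 0,"grip": -0.3}

```text
time: 8.78
tool_pos: [0.5966, 0.1829, 0.175]
tool_rot: [-3.142, -0.001, -0.038]
contact_force: [0.1, -0.7, -8.1]
opening: 0.046
```

```bash
python3 - <<'E'
from h import *
p,d=robot.read_camera("side");cv2.imwrite("pics/s5.png",cv2.resize(p[120:330,210:430,::-1],None,fx=2.5,fy=2.5))
rel([(.5965,.183,.168,-2.2)])
E
```

```text
t 8.82 base [ 0.5965  0.1829  0.1749 -2.1723] op 0.0458 F [ -0.5   0.  -10. ]
tx -0.0000 ty -0.0001 tz 0.0069 yaw 0.0005
```

View pics/s5.png

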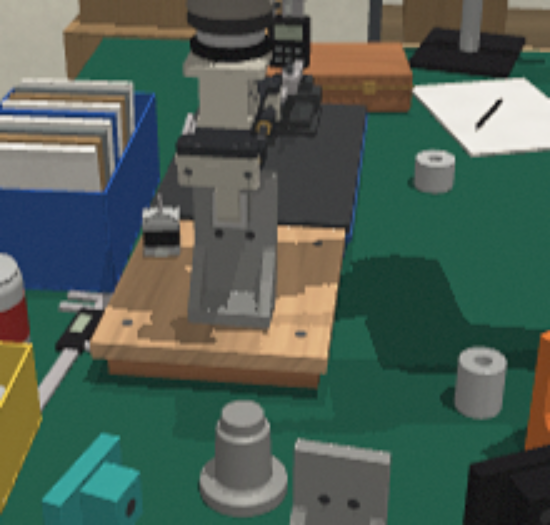

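apply_moves:
  plan:
    - {"tx": 0,"ty": 0,"tz": 0.003,"yaw": 0,"grip": -0.3}
    - {"tx": 0,"ty": 0,"tz": 0.005,"yaw": 0,"grip": -0.3}
    - {"tx": 0,"ty": 0,"tz": 0.007,"yaw": 0,"grip": -0.3}
    - {"tx": 0,"ty": 0,"tz": 0.007,"yaw": 0,"grip": -0.3}

```text
time: 9.32
tool_pos: [0.5968, 0.1826, 0.1685]
tool_rot: [-3.142, -0.001, -0.038]
contact_force: [0.9, -0.5, -2.7]
opening: 0.0459
```

apply_moves:
  plan:
    - {"tx": 0,"ty": 0,"tz": 0.001,"yaw": 0,"grip": -0.3}
    - {"tx": 0,"ty": 0,"tz": 0.001,"yaw": 0,"grip": -0.3}
    - {"tx": 0,"ty": 0,"tz": 0.001,"yaw": 0,"grip": 0.3}
    - {"tx": 0,"ty": 0,"tz": 0.001,"yaw": 0,"grip": 0.5}
    - {"tx": 0,"ty": 0,"tz": 0.001,"yaw": 0,"grip": 0.5}
    - {"tx": 0,"ty": 0,"tz": 0.001,"yaw": 0,"grip": 0.5}
    - {"tx": 0,"ty": 0,"tz": -0.02,"yaw": 0,"grip": 0.5}
    - {"tx": 0,"ty": 0,"tz": -0.065,"yaw": 0,"grip": 0.5}

```text
time: 10.32
tool_pos: [0.5953, 0.1825, 0.2311]
tool_rot: [3.14, 0.005, -0.038]
contact_force: [0.9, 0.0, 1.5]
opening: 0.0687
```

```bash
python3 - <<'E'
from h import *
np.set_printoptions(precision=4,suppress=True)
p,d=robot.read_camera("side");cv2.imwrite("pics/s6.png",cv2.resize(p[120:330,210:430,::-1],None,fx=2.5,fy=2.5))
S=cloud("side",d)
q=S[(abs(S[...,0]-.596)<.06)&(abs(S[...,1]-.19)<.06)&(S[...,2]>.195)&(S[...,2]<.212)]
print(len(q),q.mean(0),cv2.minAreaRect((q[:,:2]*1000).astype(np.float32)))
rel([])
E
```

```text
278 [0.5979 0.1806 0.201 ] ((599.0296630859375, 184.99295043945312), (49.39215087890625, 83.19469451904297), 86.06124877929688)
t 10.38 base [ 0.5984  0.183   0.2396 -2.1854] op 0.0685 F [ 1.8 -0.1  4.5]
```

View pics/s6.png

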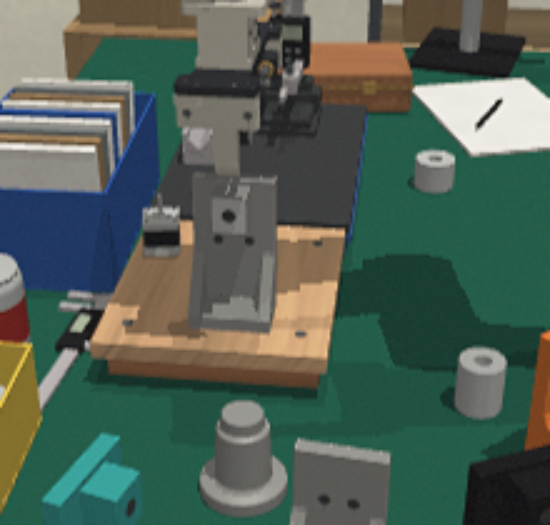

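```bash
python3 - <<'E'
from h import *
a=P(.27+.2475,.0015);b=P(.178+.2475,.0015)
rel([(*a,.24,-2.2),(*a,.178,-2.2),(*P(.232+.2475,.0015),.178,-2.2),(*b,.178,-2.2)],base=(.5966,.183,.2335,-2.2))
E
```

```text
tx 0.0014 ty -0.0867 tz -0.0065 yaw -0.0000
tx 0.0014 ty -0.0867 tz 0.0555 yaw -0.0000
tx 0.0014 ty -0.0487 tz 0.0555 yaw -0.0000
tx 0.0014 ty 0.0053 tz 0.0555 yaw -0.0000
```

apply_moves:
  plan:
    - {"tx": 0.0015,"ty": -0.045,"tz": -0.01,"yaw": 0,"grip": -1}
    - {"tx": 0.0015,"ty": -0.087,"tz": -0.01,"yaw": 0,"grip": -1}
    - {"tx": 0.0015,"ty": -0.087,"tz": 0.025,"yaw": 0,"grip": -1}
    - {"tx": 0.0015,"ty": -0.087,"tz": 0.056,"yaw": 0,"grip": -1}
    - {"tx": 0.0015,"ty": -0.087,"tz": 0.056,"yaw": 0,"grip": -1}
    - {"tx": 0.0015,"ty": -0.087,"tz": 0.056,"yaw": 0,"grip": -1}
    - {"tx": 0.0015,"ty": -0.075,"tz": 0.056,"yaw": 0,"grip": -1}

```text
time: 11.25
tool_pos: [0.6016, 0.2578, 0.1785]
tool_rot: [-3.141, -0.003, -0.037]
contact_force: [1.0, -0.2, 0.3]
opening: 0.0037
```

```bash
python3 - <<'E'
from h import *
p,d=robot.read_camera("side");cv2.imwrite("pics/s7.png",cv2.resize(p[120:330,210:430,::-1],None,fx=2.5,fy=2.5))
rel([(*P(.178+.2475,.0015),.178,-2.2)])
E
```

```text
t 11.3 base [ 0.6016  0.2557  0.1783 -2.2144] op 0.0019 F [ 0.7 -1.1  0.1]
tx -0.0007 ty 0.0782 tz 0.0003 yaw -0.0003
```

View pics/s7.png

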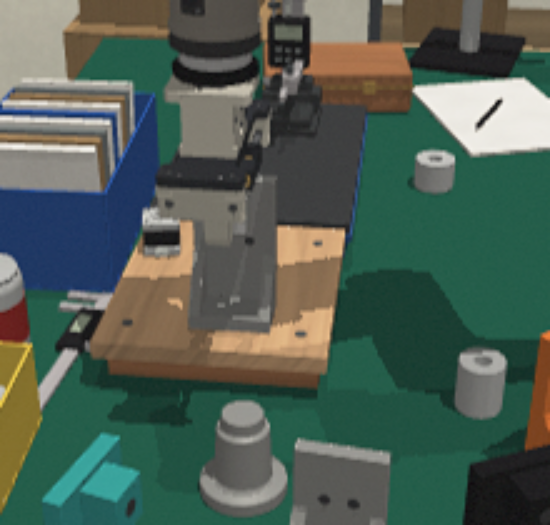

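apply_moves:
  plan:
    - {"tx": -0.001,"ty": 0.012,"tz": 0,"yaw": 0,"grip": -1}
    - {"tx": -0.001,"ty": 0.024,"tz": 0,"yaw": 0,"grip": -1}
    - {"tx": -0.001,"ty": 0.034,"tz": 0,"yaw": 0,"grip": -1}
    - {"tx": -0.001,"ty": 0.043,"tz": 0,"yaw": 0,"grip": -1}
    - {"tx": -0.001,"ty": 0.052,"tz": 0,"yaw": 0,"grip": -1}
    - {"tx": -0.001,"ty": 0.06,"tz": 0,"yaw": 0,"grip": -1}
    - {"tx": -0.001,"ty": 0.067,"tz": 0,"yaw": 0,"grip": -1}

```text
time: 12.18
tool_pos: [0.5972, 0.19, 0.1765]
tool_rot: [3.141, 0.0, -0.038]
contact_force: [-0.5, 0.7, 1.0]
opening: 0.0004
```

```bash
python3 - <<'E'
from h import *
p,d=robot.read_camera("side");cv2.imwrite("pics/s8.png",cv2.resize(p[120:330,210:430,::-1],None,fx=2.5,fy=2.5))
rel([])
E
```

```text
t 12.22 base [ 0.5973  0.1892  0.1765 -2.2204] op 0.0006 F [0.  0.  0.6]
```

View pics/s8.png

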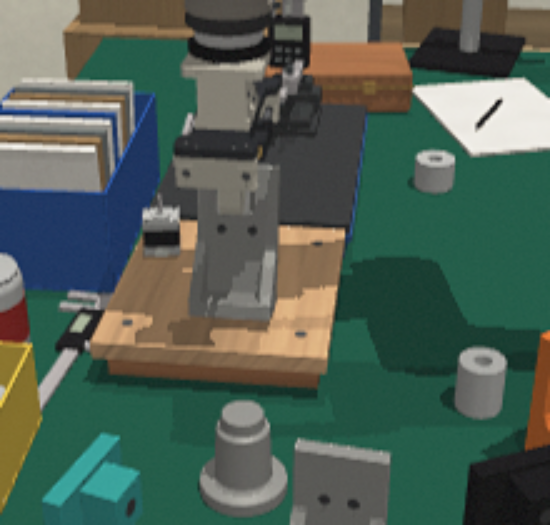

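apply_moves:
  plan:
    - {"tx": 0,"ty": 0.006,"tz": 0,"yaw": 0,"grip": -1}
    - {"tx": 0,"ty": 0.012,"tz": 0,"yaw": 0,"grip": -1}
    - {"tx": 0,"ty": 0.018,"tz": 0,"yaw": 0,"grip": -1}
    - {"tx": 0,"ty": 0.018,"tz": 0,"yaw": 0,"grip": -1}
    - {"tx": 0,"ty": 0.018,"tz": 0,"yaw": 0,"grip": -1}

```text
time: 12.85
tool_pos: [0.5966, 0.1727, 0.1767]
tool_rot: [-3.142, -0.0, -0.038]
contact_force: [0.0, -0.0, -0.1]
opening: 0.0008
```

```bash
python3 - <<'E'
from h import *
p,d=robot.read_camera("side");cv2.imwrite("pics/s9.png",cv2.resize(p[120:330,210:430,::-1],None,fx=2.5,fy=2.5))
rel([])
E
```

```text
t 12.9 base [ 0.5966  0.1728  0.1766 -2.1822] op 0.0002 F [ 0.2 -0.3  0.1]
```

View pics/s9.png

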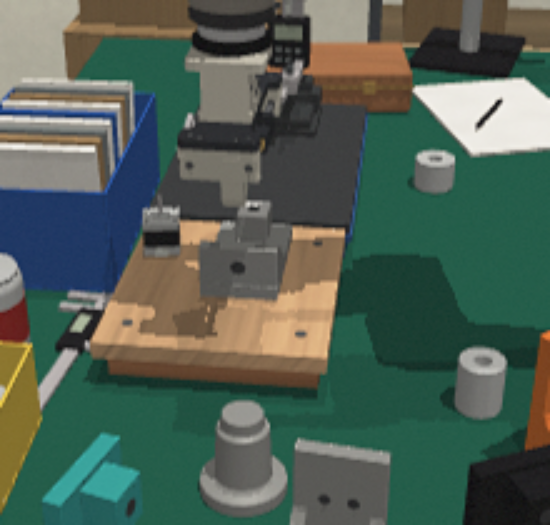

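The casting has toppled and lies flat, with its wall end facing the camera and its boss towards the plate (boss at about crop (255,215)). I raise the arm, then measure its pose.

apply_moves:
  plan:
    - {"tx": 0,"ty": 0,"tz": -0.04,"yaw": -0.18,"grip": -1}
    - {"tx": -0.03,"ty": -0.02,"tz": -0.08,"yaw": -0.36,"grip": 0}
    - {"tx": -0.08,"ty": -0.04,"tz": -0.08,"yaw": -0.54,"grip": 0.3}
    - {"tx": -0.13,"ty": -0.04,"tz": -0.08,"yaw": -0.72,"grip": 0.3}
    - {"tx": -0.15,"ty": -0.04,"tz": -0.08,"yaw": -0.9,"grip": 0.3}
    - {"tx": -0.15,"ty": -0.04,"tz": -0.08,"yaw": -1.08,"grip": 0.3}
    - {"tx": -0.15,"ty": -0.04,"tz": -0.08,"yaw": -1.26,"grip": 0.3}
    - {"tx": -0.15,"ty": -0.04,"tz": -0.08,"yaw": -1.44,"grip": 0.3}

```text
time: 13.9
tool_pos: [0.4481, 0.2186, 0.2569]
tool_rot: [3.141, -0.0, 1.408]
contact_force: [-0.7, -0.2, 0.1]
opening: 0.0592
```

```bash
cat > meas.py <<'E'
from h import *
np.set_printoptions(precision=1,suppress=True)
import sys
tag=sys.argv[1];base=float(sys.argv[2]);cx,cy=float(sys.argv[3]),float(sys.argv[4])
for n in("top","side"):
    p,d=robot.read_camera(n);C=cloud(n,d);np.save(f"c_{n}_{tag}.npy",C)
    crop=p[130:330,200:600] if n=="top" else p[120:330,210:430]
    cv2.imwrite(f"pics/{n[0]}_{tag}.png",cv2.resize(crop[:,:,::-1],None,fx=2 if n=="top" else 2.5,fy=2 if n=="top" else 2.5,interpolation=cv2.INTER_CUBIC))
    for l,z in(("boss",.046),("wall",.060),("nose",0),("heel",0)):
        for r in robot.tip_of(l,n):
            w=ray_z(n,r["pixel"],base+z)*1000
            if abs(w[0]-cx)<110 and abs(w[1]-cy)<130: print(n,l,round(r["confidence"],2),np.round(r["pixel"],1),w)
    m=(abs(C[...,0]*1000-cx)<75)&(abs(C[...,1]*1000-cy)<115)
    for lo,hi,nm in((.010,.022,"slab"),(.010,.066,"all"),(.040,.053,"boss/wall-ish"),(.055,.066,"walltop")):
        q=C[m&(C[...,2]>base+lo)&(C[...,2]<base+hi)]*1000
        if len(q)>8: print(n,nm,len(q),np.median(q,0),[np.round(v,1) for v in cv2.minAreaRect(q[:,:2].astype(np.float32))])
rel([])
E
python3 meas.py a .055 603 85
```

```text
top boss 0.75 [204.6 389.7] [594.   23.1 101. ]
top boss 0.39 [208.5 366.8] [584.6  77.5 101. ]
top wall 0.84 [204.4 340.9] [591.6 139.4 115. ]
top nose 0.94 [207.3 398.1] [596.8  -3.9  55. ]
top heel 0.73 [208.4 334.7] [594.2 152.1  55. ]
top slab 1316 [593.7  69.8  72.1] [array([591.2,  60.6]), array([161.3, 136.9]), np.float64(18.4)]
top all 2036 [596.5  71.2  73.9] [array([589.5,  67.8]), array([162.7, 151.6]), np.float64(18.4)]
top boss/wall-ish 339 [592.5  34.4 102.1] [array([617.9,  72.5]), array([113. , 123.3]), np.float64(10.6)]
top walltop 150 [616.  141.5 115.3] [array([610.5,  94.9]), array([ 53.3, 112.6]), np.float64(1.3)]
side boss 0.59 [202.5 309.1] [599.5  22.7 101. ]
side wall 0.78 [218.1 304.3] [599.6 145.3 115. ]
side nose 0.61 [215.7 310.9] [595.3  16.6  55. ]
side heel 0.76 [239.5 304.8] [598.1 154.7  55. ]
side slab 312 [590.5  51.8  70.5] [array([614.8,  78.9]), array([157.7, 125.3]), np.float64(88.3)]
side all 998 [594.  149.6  88.7] [array([615.7,  78.9]), array([158.7, 125.9]), np.float64(87.8)]
side boss/wall-ish 243 [593.2 150.5 100.7] [array([615. ,  90.4]), array([107.9, 155.2]), np.float64(10.5)]
side walltop 135 [596.9 150.  113.9] [array([597.5, 147.6]), array([21.3, 83.8]), np.float64(89.6)]
t 14.4 base [ 0.4  0.2  0.3 80.3] op 0.0597 F [-0.6 -0.2  0.2]
```

View pics/t_a.png

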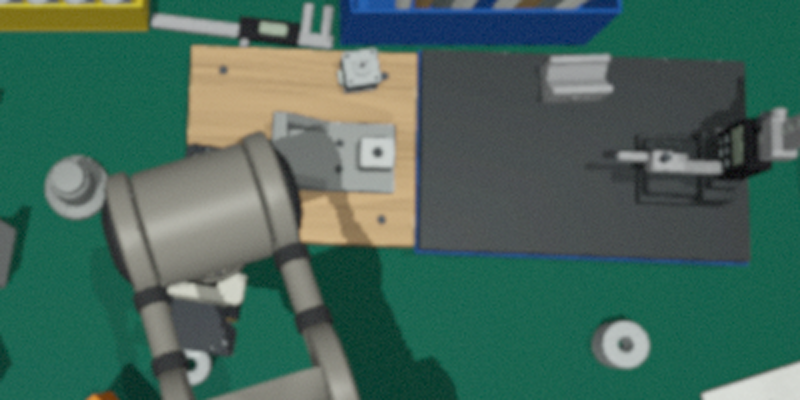

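View pics/s_a.png

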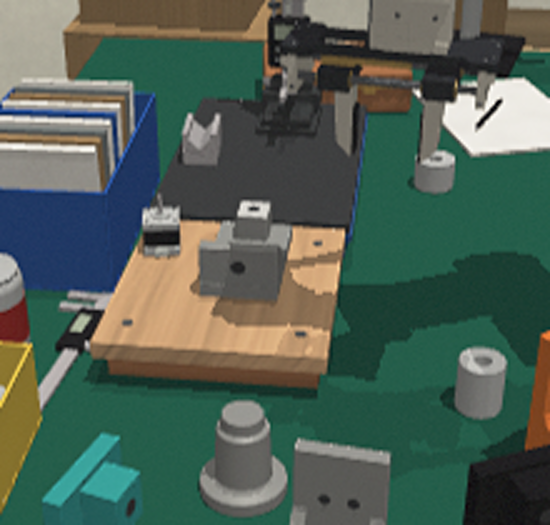

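```bash
python3 - <<'E'
from h import *
np.set_printoptions(precision=1,suppress=True)
for n in("top","side"):
    C=np.load(f"c_{n}_a.npy")*1000
    X,Y,Z=C[...,0],C[...,1],C[...,2]
    q=C[(abs(X-595)<35)&(Y>-10)&(Y<60)&(Z>94)&(Z<108)]
    print(n,"boss",len(q),np.median(q,0),q.mean(0),cv2.minAreaRect(q[:,:2].astype(np.float32)))
    s=(abs(X-595)<60)&(Y>-20)&(Y<110)&(Z>64)&(Z<78)
    # low x and high x edges per y bin
    for lo in range(-10,110,15):
        k=C[s&(Y>lo)&(Y<lo+15)]
        if len(k)>5: print(n,lo,len(k),np.percentile(k[:,0],[1,99]))
    k=C[s]; print("nose y",[ (int(x0),np.percentile(k[abs(k[:,0]-x0)<6][:,1],2).round(1)) for x0 in range(560,635,10) if (abs(k[:,0]-x0)<6).sum()>5])
E
```

```text
top boss 251 [590.6  27.4 102.3] [590.5  27.3 102.4] ((591.4227294921875, 27.395780563354492), (39.4099006652832, 37.4938850402832), 87.80418395996094)
top -10 15 [550.9 632.2]
top 5 112 [548.2 631.5]
top 20 106 [549.5 631.5]
top 35 138 [549.5 633.7]
top 50 219 [550.3 633.9]
top 65 210 [552.1 633.8]
top 80 177 [551.9 633.8]
top 95 144 [552.1 624.6]
nose y [(560, np.float64(5.9)), (570, np.float64(4.9)), (580, np.float64(37.3)), (590, np.float64(47.9)), (600, np.float64(47.6)), (610, np.float64(34.1)), (620, np.float64(5.1)), (630, np.float64(5.2))]
side boss 105 [592.1  36.1 100.3] [592.4  34.4  99.8] ((592.6435546875, 30.909130096435547), (47.43873977661133, 36.090694427490234), 85.78721618652344)
side 5 42 [551.1 633.5]
side 20 36 [551.1 633.6]
side 35 73 [551.7 632.9]
side 50 29 [553.3 633.8]
nose y [(560, np.float64(4.9)), (570, np.float64(7.6)), (580, np.float64(10.3)), (590, np.float64(44.5)), (600, np.float64(44.2)), (610, np.float64(17.4)), (620, np.float64(6.4)), (630, np.float64(4.3))]
```

```bash
python3 - <<'E'
from h import *
rel([(.5913,.0273,.20,87.8),(.5913,.0273,.076,87.8)])
E
```

```text
t 14.4 base [ 0.4482  0.2183  0.2566 80.2591] op 0.0597 F [-0.6 -0.2  0.2]
tx -0.1641 ty 0.1733 tz 0.0566 yaw -0.1316
tx -0.1641 ty 0.1733 tz 0.1806 yaw -0.1316
```

apply_moves:
  plan:
    - {"tx": -0.04,"ty": 0.04,"tz": 0.0,"yaw": -0.05,"grip": 0.5}
    - {"tx": -0.08,"ty": 0.085,"tz": 0.01,"yaw": -0.1,"grip": 0.5}
    - {"tx": -0.12,"ty": 0.13,"tz": 0.03,"yaw": -0.13,"grip": 0.5}
    - {"tx": -0.15,"ty": 0.16,"tz": 0.05,"yaw": -0.1316,"grip": 0.5}
    - {"tx": -0.164,"ty": 0.173,"tz": 0.08,"yaw": -0.1316,"grip": 0.5}
    - {"tx": -0.164,"ty": 0.173,"tz": 0.1,"yaw": -0.1316,"grip": 0.5}
    - {"tx": -0.164,"ty": 0.173,"tz": 0.1,"yaw": -0.1316,"grip": 0.5}

```text
time: 15.28
tool_pos: [0.5902, 0.0273, 0.1549]
tool_rot: [-3.138, -0.0, 1.532]
contact_force: [-0.6, 0.0, 0.5]
opening: 0.069
```

```bash
python3 - <<'E'
from h import *
p,d=robot.read_camera("side");cv2.imwrite("pics/s10.png",cv2.resize(p[120:330,210:430,::-1],None,fx=2.5,fy=2.5))
rel([(.5913,.0273,.076,87.8)])
E
```

```text
t 15.32 base [5.91000e-01 2.75000e-02 1.56400e-01 8.78294e+01] op 0.0692 F [0.3 0.5 1. ]
tx -0.0002 ty 0.0003 tz 0.0804 yaw 0.0005
```

View pics/s10.png

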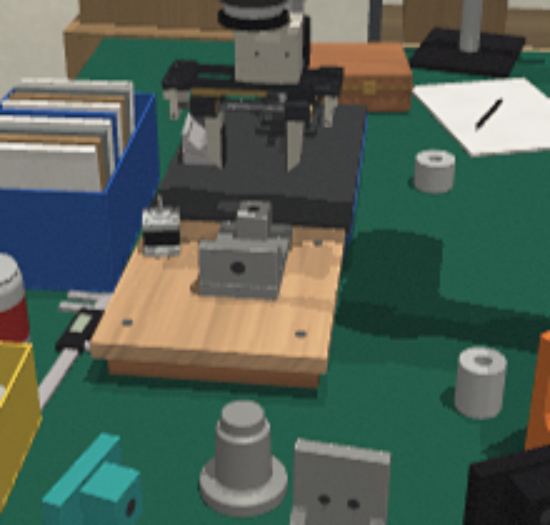

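apply_moves:
  plan:
    - {"tx": 0,"ty": 0,"tz": 0.035,"yaw": 0,"grip": 0.5}
    - {"tx": 0,"ty": 0,"tz": 0.065,"yaw": 0,"grip": 0.5}
    - {"tx": 0,"ty": 0,"tz": 0.08,"yaw": 0,"grip": 0.5}
    - {"tx": 0,"ty": 0,"tz": 0.08,"yaw": 0,"grip": 0.5}
    - {"tx": 0,"ty": 0,"tz": 0.08,"yaw": 0,"grip": -0.4}
    - {"tx": 0,"ty": 0,"tz": 0.08,"yaw": 0,"grip": -0.4}
    - {"tx": 0,"ty": 0,"tz": 0.08,"yaw": 0,"grip": -0.4}
    - {"tx": 0,"ty": 0,"tz": 0.08,"yaw": 0,"grip": -0.4}
  force: 15

```text
time: 16.32
tool_pos: [0.5916, 0.0275, 0.0771]
tool_rot: [3.14, 0.0, 1.533]
contact_force: [1.2, -0.3, 2.6]
opening: 0.0356
```

```bash
python3 - <<'E'
from h import *
rel([])
E
```

```text
t 16.32 base [5.91600e-01 2.75000e-02 7.71000e-02 8.78453e+01] op 0.0356 F [ 1.2 -0.3  2.6]
```

apply_moves:
  plan:
    - {"tx": 0,"ty": 0,"tz": -0.003,"yaw": 0,"grip": -0.4}
    - {"tx": 0,"ty": 0,"tz": -0.0065,"yaw": 0,"grip": -0.4}
    - {"tx": 0,"ty": 0,"tz": -0.0097,"yaw": 0,"grip": -0.4}
    - {"tx": -0.003,"ty": 0,"tz": -0.0097,"yaw": 0,"grip": -0.4}
    - {"tx": -0.01,"ty": 0,"tz": -0.0097,"yaw": 0,"grip": -0.4}

```text
time: 16.95
tool_pos: [0.5905, 0.0176, 0.0862]
tool_rot: [-3.141, -0.0, 1.534]
contact_force: [-0.7, 1.7, -5.5]
opening: 0.036
```

```bash
python3 - <<'E'
from h import *
p,d=robot.read_camera("side");cv2.imwrite("pics/s11.png",cv2.resize(p[140:300,230:380,::-1],None,fx=3.5,fy=3.5))
rel([])
E
```

```text
t 17.0 base [5.90600e-01 1.64000e-02 8.62000e-02 8.78533e+01] op 0.0359 F [ 0.3  0.9 -5.5]
```

View pics/s11.png

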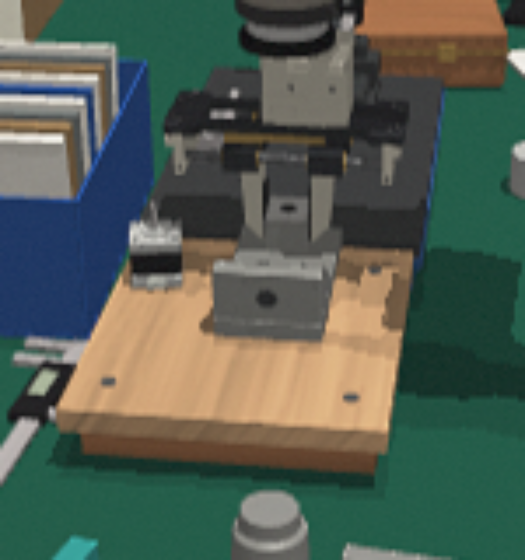

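Fz is about −5.5 N, against about −9 N for the whole weight. So the tail still rests on the board with the boss end raised. Sliding on.

apply_moves:
  plan:
    - {"tx": -0.007,"ty": 0,"tz": 0,"yaw": 0,"grip": -0.4}
    - {"tx": -0.015,"ty": 0,"tz": 0,"yaw": 0,"grip": -0.4}
    - {"tx": -0.023,"ty": 0,"tz": 0,"yaw": 0,"grip": -0.4}
    - {"tx": -0.031,"ty": 0,"tz": 0,"yaw": 0,"grip": -0.4}
    - {"tx": -0.039,"ty": 0,"tz": 0,"yaw": 0,"grip": -0.4}
    - {"tx": -0.047,"ty": 0,"tz": 0,"yaw": 0,"grip": -0.4}
    - {"tx": -0.053,"ty": 0,"tz": 0,"yaw": 0,"grip": -0.4}
    - {"tx": -0.057,"ty": 0,"tz": 0,"yaw": 0,"grip": -0.4}

```text
time: 18.0
tool_pos: [0.5886, -0.0398, 0.0864]
tool_rot: [-3.142, 0.0, 1.533]
contact_force: [-1.2, 0.9, -5.9]
opening: 0.0361
```

```bash
python3 - <<'E'
from h import *
p,d=robot.read_camera("side");cv2.imwrite("pics/s12.png",cv2.resize(p[140:300,230:380,::-1],None,fx=3.5,fy=3.5))
rel([])
E
```

```text
t 18.05 base [ 5.88700e-01 -4.02000e-02  8.64000e-02  8.78405e+01] op 0.036 F [ 0.1 -0.3 -5.8]
```

View pics/s12.png

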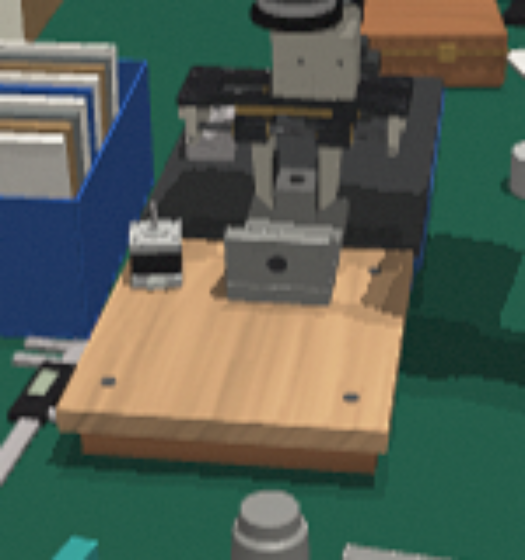

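```bash
python3 - <<'E'
from h import *
np.set_printoptions(precision=1,suppress=True)
p,d=robot.read_camera("side");C=cloud("side",d)*1000
X,Y,Z=C[...,0],C[...,1],C[...,2]
for c in range(292,326,4):
    m=(abs(X-593)<50)&(Y>55)&(Y<100)&(Z>50)&(Z<140); r=np.where(m[:,c])[0]
    k=C[r,c]; f=k[(abs(k[:,1]-np.median(k[:,1]))<6)]
    print(c,len(f),"face y",np.median(f[:,1]),"zmin/max",f[:,2].min(),f[:,2].max(), "slope",np.degrees(np.polyfit(f[:,2],f[:,1],1)[0]))
E
```

```text
292 3 face y 88.22765188315803 zmin/max 54.45278213313026 54.77146961260901 slope -1211.3324894462482
296 22 face y 83.15878734489786 zmin/max 55.4235651739711 115.49865289721588 slope -1.0308935551585843
300 21 face y 83.6966142893045 zmin/max 53.637811123935165 116.5621882604294 slope 1.933055347964234
304 20 face y 84.53455355300085 zmin/max 55.57728818295975 115.79765644188984 slope 0.9356802838225463
308 22 face y 85.27090133919779 zmin/max 52.3831588604579 115.34467072149289 slope 2.845681175168078
312 19 face y 84.74374352741917 zmin/max 53.91242846479116 115.80395445296412 slope 4.737154444254432
316 21 face y 85.32921389237049 zmin/max 53.17110162003153 115.79637651585482 slope 3.3349427530042544
320 20 face y 86.29680286067747 zmin/max 55.01964817520626 114.35082790835385 slope 3.5307821273864857
324 21 face y 80.50721805775781 zmin/max 54.03925603079861 116.08498248339404 slope 1.731458461613995
```

apply_moves:
  plan:
    - {"tx": -0.007,"ty": 0,"tz": 0,"yaw": 0,"grip": -0.4}
    - {"tx": -0.015,"ty": 0,"tz": 0,"yaw": 0,"grip": -0.4}
    - {"tx": -0.023,"ty": 0,"tz": 0,"yaw": 0,"grip": -0.4}
    - {"tx": -0.031,"ty": 0,"tz": 0,"yaw": 0,"grip": -0.4}
    - {"tx": -0.039,"ty": 0,"tz": 0,"yaw": 0,"grip": -0.4}
    - {"tx": -0.047,"ty": 0,"tz": 0,"yaw": 0,"grip": -0.4}
    - {"tx": -0.054,"ty": 0,"tz": 0,"yaw": 0,"grip": -0.4}
    - {"tx": -0.061,"ty": 0,"tz": 0,"yaw": 0,"grip": -0.4}

```text
time: 19.1
tool_pos: [0.5867, -0.1004, 0.0868]
tool_rot: [3.141, -0.0, 1.533]
contact_force: [0.6, 4.7, -1.1]
opening: 0.0358
```

```bash
python3 - <<'E'
from h import *
rel([])
E
```

```text
t 19.1 base [ 5.86700e-01 -1.00400e-01  8.68000e-02  8.78524e+01] op 0.0358 F [ 0.6  4.7 -1.1]
```

apply_moves:
  plan:
    - {"tx": -0.004,"ty": 0,"tz": 0.0005,"yaw": 0,"grip": -0.4}
    - {"tx": -0.008,"ty": 0,"tz": 0.0015,"yaw": 0,"grip": -0.4}
    - {"tx": -0.012,"ty": 0,"tz": 0.0025,"yaw": 0,"grip": -0.4}
    - {"tx": -0.016,"ty": 0,"tz": 0.0035,"yaw": 0,"grip": -0.4}
    - {"tx": -0.02,"ty": 0,"tz": 0.0043,"yaw": 0,"grip": -0.4}
    - {"tx": -0.024,"ty": 0,"tz": 0.0048,"yaw": 0,"grip": -0.4}

```text
time: 19.85
tool_pos: [0.5859, -0.124, 0.0825]
tool_rot: [3.14, -0.001, 1.534]
contact_force: [-0.4, 7.6, 5.7]
opening: 0.0359
```

```bash
python3 - <<'E'
from h import *
np.set_printoptions(precision=1,suppress=True)
p,d=robot.read_camera("side");cv2.imwrite("pics/s13.png",cv2.resize(p[120:280,230:380,::-1],None,fx=3.5,fy=3.5))
C=cloud("side",d)*1000
X,Y,Z=C[...,0],C[...,1],C[...,2]
for c in range(292,330,4):
    m=(abs(X-593)<50)&(Y>-20)&(Y<30)&(Z>57)&(Z<140); r=np.where(m[:,c])[0]
    k=C[r,c]
    if len(k)<8: continue
    f=k[(abs(k[:,1]-np.median(k[:,1]))<6)]
    print(c,len(f),"face y",np.median(f[:,1]),"zmin/max",f[:,2].min(),f[:,2].max())
rel([])
E
```

```text
300 18 face y -0.6092025666486014 zmin/max 60.12822492095885 121.73855545644642
304 19 face y 0.4673264766972437 zmin/max 62.24947149573186 119.7118054589837
308 16 face y 1.813551380759555 zmin/max 63.67441000017682 119.19216440430486
312 19 face y 2.179418620077876 zmin/max 60.37464812725715 119.06740220702794
316 20 face y 2.397093652632308 zmin/max 60.78036882916114 120.828052475236
320 18 face y 3.511838911117522 zmin/max 61.716208011572974 118.4130401796798
324 18 face y 3.239467296007205 zmin/max 61.67292152980121 118.8194050160542
t 19.9 base [ 0.6 -0.1  0.1 87.9] op 0.036 F [1.1 6.4 4. ]
```

View pics/s13.png

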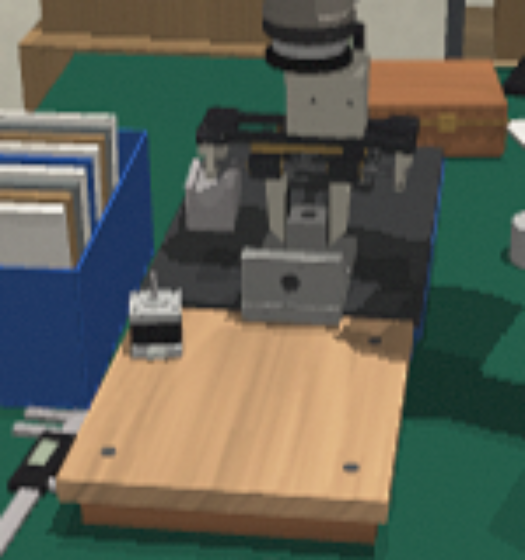

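apply_moves:
  plan:
    - {"tx": -0.007,"ty": 0,"tz": -0.0005,"yaw": 0,"grip": -0.4}
    - {"tx": -0.015,"ty": 0,"tz": -0.0005,"yaw": 0,"grip": -0.4}
    - {"tx": -0.023,"ty": 0,"tz": -0.0005,"yaw": 0,"grip": -0.4}
    - {"tx": -0.031,"ty": 0,"tz": -0.0005,"yaw": 0,"grip": -0.4}
    - {"tx": -0.039,"ty": 0,"tz": -0.0005,"yaw": 0,"grip": -0.4}
    - {"tx": -0.044,"ty": 0,"tz": -0.0005,"yaw": 0,"grip": -0.4}
    - {"tx": -0.046,"ty": 0,"tz": -0.0005,"yaw": 0,"grip": -0.4}
    - {"tx": -0.046,"ty": 0,"tz": -0.0005,"yaw": 0,"grip": -0.4}

```text
time: 20.9
tool_pos: [0.5839, -0.1707, 0.0825]
tool_rot: [3.141, 0.001, 1.533]
contact_force: [-0.6, 3.5, 2.4]
opening: 0.0361
```

apply_moves:
  plan:
    - {"tx": 0,"ty": 0,"tz": 0,"yaw": 0,"grip": 0.15}
    - {"tx": 0,"ty": 0,"tz": 0,"yaw": 0,"grip": 0.15}
    - {"tx": 0,"ty": 0,"tz": 0,"yaw": 0,"grip": 0.15}
    - {"tx": 0,"ty": 0,"tz": -0.02,"yaw": 0,"grip": 0.15}
    - {"tx": 0,"ty": 0,"tz": -0.06,"yaw": 0,"grip": 0.15}
    - {"tx": 0.06,"ty": 0,"tz": -0.11,"yaw": 0,"grip": 0.15}
    - {"tx": 0.12,"ty": 0,"tz": -0.13,"yaw": 0,"grip": 0.15}

```text
time: 21.78
tool_pos: [0.5884, -0.0648, 0.2083]
tool_rot: [3.138, 0.001, 1.531]
contact_force: [1.3, 0.3, -0.2]
opening: 0.0528
```

```bash
python3 meas.py b .060 589 -100
```

```text
top boss 0.74 [206.9 471.1] [ 587.2 -168.3  106. ]
top wall 0.77 [206.2 428.8] [586.1 -65.4 120. ]
top nose 0.91 [214.1 476.9] [ 578.7 -195.4   60. ]
top heel 0.87 [213.4 417.5] [580.6 -50.2  60. ]
top slab 63 [600.2 -60.4  77.9] [array([ 583.4, -118.8]), array([149.3,  82. ]), np.float64(87.6)]
top all 658 [581.7 -57.5 110.5] [array([ 584.7, -118.9]), array([149.5,  84.6]), np.float64(87.9)]
top boss/wall-ish 221 [ 579.1 -168.6  107.1] [array([ 585. , -116.8]), array([145.7,  81.4]), np.float64(89.4)]
top walltop 289 [588.  -53.7 120.7] [array([587.2, -55.6]), array([24.4, 83.8]), np.float64(86.1)]
side boss 0.57 [176.8 318.2] [ 588.4 -157.1  106. ]
side wall 0.81 [185.3 313.5] [594.2 -57.2 120. ]
side nose 0.96 [184.6 317.5] [ 594.3 -199.1   60. ]
side heel 0.63 [184.9 315.2] [ 601.8 -196.    60. ]
side slab 191 [579.4 -49.9  75.5] [array([ 585.7, -118.3]), array([160.9,  83.3]), np.float64(88.8)]
side all 703 [585.5 -47.   95.3] [array([ 604.5, -117.5]), array([163.2, 120.9]), np.float64(89.1)]
side boss/wall-ish 183 [585.8 -46.8 105.7] [array([ 603.8, -111.4]), array([ 94.2, 160.4]), np.float64(9.7)]
side walltop 93 [586.7 -47.4 118.4] [array([589., -50.]), array([83.5, 24.1]), np.float64(0.7)]
t 22.27 base [ 0.6 -0.1  0.2 87.8] op 0.053 F [-0.9  0.3 -0. ]
```

View pics/s_b.png

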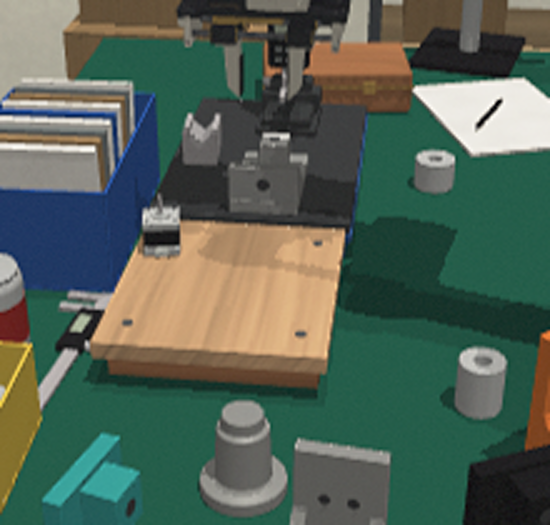

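View pics/t_b.png

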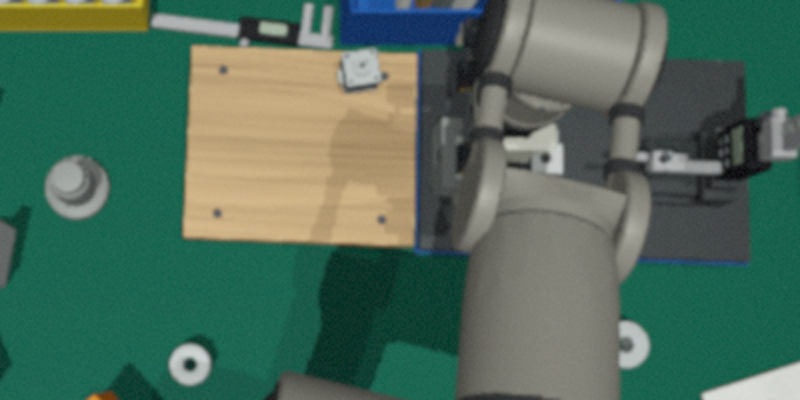

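```bash
python3 - <<'E'
from h import *
c=P(.1945,-.0002);print(c)
rel([(*c,.20,-2.2),(*c,.095,-2.2)])
E
```

```text
[ 0.58726895 -0.05313625]
t 22.27 base [ 5.87400e-01 -6.59000e-02  2.05300e-01  8.77578e+01] op 0.053 F [-0.9  0.3 -0. ]
tx 0.0127 ty -0.0007 tz 0.0053 yaw 1.5701
tx 0.0127 ty -0.0007 tz 0.1103 yaw 1.5701
```

apply_moves:
  plan:
    - {"tx": 0.0127,"ty": 0,"tz": 0.005,"yaw": 0.18,"grip": 0.3}
    - {"tx": 0.0127,"ty": -0.0007,"tz": 0.005,"yaw": 0.36,"grip": 0.3}
    - {"tx": 0.0127,"ty": -0.0007,"tz": 0.005,"yaw": 0.54,"grip": 0.3}
    - {"tx": 0.0127,"ty": -0.0007,"tz": 0.005,"yaw": 0.72,"grip": 0.3}
    - {"tx": 0.0127,"ty": -0.0007,"tz": 0.005,"yaw": 0.9,"grip": 0.3}
    - {"tx": 0.0127,"ty": -0.0007,"tz": 0.005,"yaw": 1.08,"grip": 0.3}
    - {"tx": 0.0127,"ty": -0.0007,"tz": 0.005,"yaw": 1.26,"grip": 0.3}
    - {"tx": 0.0127,"ty": -0.0007,"tz": 0.005,"yaw": 1.44,"grip": 0.3}

```text
time: 23.28
tool_pos: [0.5874, -0.0528, 0.2006]
tool_rot: [-3.142, 0.001, 0.086]
contact_force: [0.8, 0.6, 1.1]
opening: 0.0597
```

```bash
python3 - <<'E'
from h import *
c=P(.1945,-.0002)
rel([(*c,.20,-2.2),(*c,.095,-2.2)])
E
```

```text
t 23.27 base [ 0.5874 -0.0528  0.2006  4.9436] op 0.0597 F [0.8 0.6 1.1]
tx -0.0001 ty 0.0003 tz 0.0006 yaw 0.1247
tx -0.0001 ty 0.0003 tz 0.1056 yaw 0.1247
```

apply_moves:
  plan:
    - {"tx": 0,"ty": 0,"tz": 0,"yaw": 0.13,"grip": 0.3}
    - {"tx": 0,"ty": 0,"tz": 0.02,"yaw": 0.13,"grip": 0.3}
    - {"tx": 0,"ty": 0,"tz": 0.05,"yaw": 0.13,"grip": 0.3}
    - {"tx": 0,"ty": 0,"tz": 0.07,"yaw": 0.13,"grip": 0.3}

```text
time: 23.78
tool_pos: [0.5868, -0.0527, 0.1293]
tool_rot: [-3.141, 0.002, -0.038]
contact_force: [0.6, -0.4, 0.5]
opening: 0.0598
```

```bash
python3 - <<'E'
from h import *
p,d=robot.read_camera("side");cv2.imwrite("pics/s14.png",cv2.resize(p[120:280,230:380,::-1],None,fx=3.5,fy=3.5))
c=P(.1945,-.0002)
rel([(*c,.095,-2.2)])
E
```

```text
t 23.82 base [ 0.5856 -0.0524  0.1269 -2.1691] op 0.0599 F [-0.6 -0.2 -2.1]
tx 0.0017 ty 0.0006 tz 0.0319 yaw 0.0005
```

View pics/s14.png

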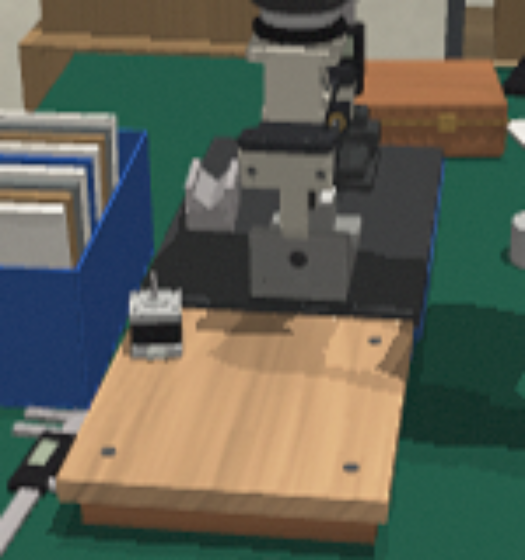

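apply_moves:
  plan:
    - {"tx": 0,"ty": 0,"tz": 0.02,"yaw": 0,"grip": 0.3}
    - {"tx": 0,"ty": 0,"tz": 0.035,"yaw": 0,"grip": 0.3}
    - {"tx": 0,"ty": 0,"tz": 0.035,"yaw": 0,"grip": 0.3}
    - {"tx": 0,"ty": 0,"tz": 0.035,"yaw": 0,"grip": -0.4}
    - {"tx": 0,"ty": 0,"tz": 0.035,"yaw": 0,"grip": -0.8}
    - {"tx": 0,"ty": 0,"tz": 0.035,"yaw": 0,"grip": -0.8}
    - {"tx": 0,"ty": 0,"tz": 0.035,"yaw": 0,"grip": -0.8}
    - {"tx": 0,"ty": 0,"tz": 0.035,"yaw": 0,"grip": -0.8}
  force: 12

```text
time: 24.82
tool_pos: [0.5875, -0.0522, 0.0963]
tool_rot: [3.141, -0.0, -0.037]
contact_force: [-0.2, -0.5, 0.6]
opening: 0.016
```

```bash
python3 - <<'E'
from h import *
rel([])
p,d=robot.read_camera("side");cv2.imwrite("pics/s15.png",cv2.resize(p[120:280,230:380,::-1],None,fx=3.5,fy=3.5))
E
```

```text
t 24.82 base [ 0.5875 -0.0522  0.0963 -2.0927] op 0.016 F [-0.2 -0.5  0.6]
```

View pics/s15.png

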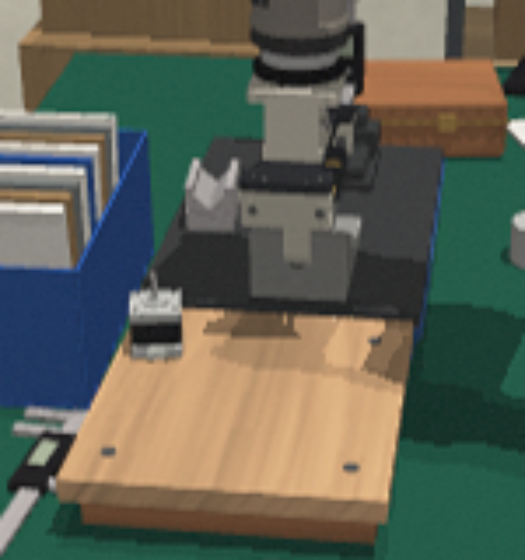

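apply_moves:
  plan:
    - {"tx": 0,"ty": 0.004,"tz": 0,"yaw": 0,"grip": -0.8}
    - {"tx": 0,"ty": 0.01,"tz": 0,"yaw": 0,"grip": -0.8}
    - {"tx": 0,"ty": 0.018,"tz": 0,"yaw": 0,"grip": -0.8}
    - {"tx": 0,"ty": 0.026,"tz": 0,"yaw": 0,"grip": -0.8}
    - {"tx": 0,"ty": 0.034,"tz": 0,"yaw": 0,"grip": -0.8}
    - {"tx": 0,"ty": 0.042,"tz": 0,"yaw": 0,"grip": -0.8}
    - {"tx": 0,"ty": 0.049,"tz": 0,"yaw": 0,"grip": -0.8}
    - {"tx": 0,"ty": 0.054,"tz": 0,"yaw": 0,"grip": -0.8}

```text
time: 25.88
tool_pos: [0.5856, -0.105, 0.0962]
tool_rot: [-3.14, -0.0, -0.037]
contact_force: [0.1, 6.7, 1.9]
opening: 0.0159
```

```bash
python3 meas.py c .060 586 -172
```

```text
top boss 0.55 [209.4 493.1] [ 581.2 -219.9  106. ]
top heel 0.43 [212.3 437.6] [583.3 -99.4  60. ]
top slab 32 [ 592.9 -197.2   76.4] [array([ 578.6, -150. ]), array([ 21.2, 127.2]), np.float64(23.6)]
top all 106 [ 576.4 -203.2   94.2] [array([ 578.2, -183.3]), array([ 46. , 182.5]), np.float64(7.2)]
top boss/wall-ish 46 [ 574.2 -236.9  108.3] [array([ 562.4, -171. ]), array([ 33.6, 149.3]), np.float64(14.1)]
side boss 0.71 [168.7 319.7] [ 589.3 -227.   106. ]
side wall 0.91 [180.3 317.2] [586.3 -96.1 120. ]
side wall 0.59 [167.  318.7] [ 591.  -206.7  120. ]
side nose 0.77 [177.9 320.6] [ 588.5 -257.2   60. ]
side heel 0.96 [198.3 315.2] [592.4 -92.4  60. ]
side slab 146 [569.6 -99.7  75.3] [array([ 583.9, -188.7]), array([195.5,  84.1]), np.float64(88.2)]
side all 486 [579.3 -97.2  94.2] [array([ 584.2, -180.3]), array([212.3,  84.1]), np.float64(88.2)]
side boss/wall-ish 97 [583.  -94.8 107.3] [array([581.5, -96.3]), array([87.4, 35.5]), np.float64(17.9)]
side walltop 85 [582.4 -96.8 118.8] [array([587.4, -94.8]), array([81.4, 41.9]), np.float64(0.6)]
t 26.38 base [ 0.6 -0.1  0.1 -2.1] op 0.016 F [-0.3  4.1  3.2]
```

View pics/s_c.png

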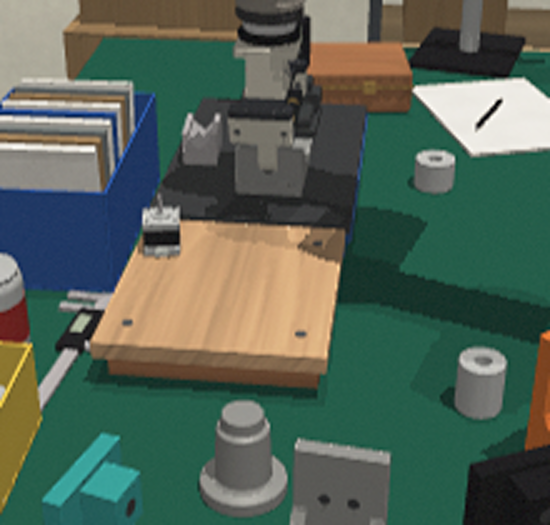

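View pics/t_c.png

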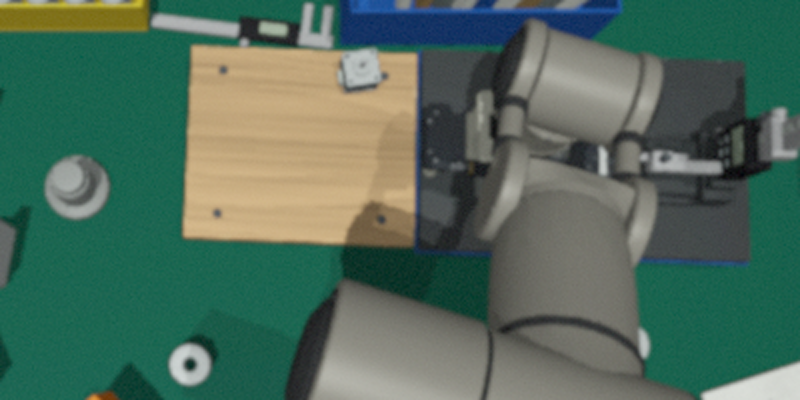

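apply_moves:
  plan:
    - {"tx": 0,"ty": 0.004,"tz": 0,"yaw": 0,"grip": -0.8}
    - {"tx": 0,"ty": 0.01,"tz": 0,"yaw": 0,"grip": -0.8}
    - {"tx": 0,"ty": 0.016,"tz": 0,"yaw": 0,"grip": -0.8}
    - {"tx": 0,"ty": 0.021,"tz": 0,"yaw": 0,"grip": -0.8}
    - {"tx": 0,"ty": 0.0245,"tz": 0,"yaw": 0,"grip": -0.8}
    - {"tx": 0,"ty": 0.0245,"tz": 0,"yaw": 0,"grip": -0.8}
    - {"tx": 0,"ty": 0.0245,"tz": 0,"yaw": 0,"grip": -0.8}

```text
time: 27.25
tool_pos: [0.5847, -0.1303, 0.0963]
tool_rot: [-3.142, -0.0, -0.037]
contact_force: [0.7, 5.0, 3.7]
opening: 0.0155
```

```bash
python3 - <<'E'
from h import *
rel([(*P(.117),.0963,-2.2)])
E
```

```text
t 27.25 base [ 0.5847 -0.1303  0.0963 -2.095 ] op 0.0155 F [0.7 5.  3.7]
tx -0.0002 ty 0.0003 tz -0.0000 yaw 0.0018
```

apply_moves:
  plan:
    - {"tx": 0,"ty": 0,"tz": 0,"yaw": 0,"grip": -0.4}
    - {"tx": 0,"ty": 0,"tz": 0,"yaw": 0,"grip": 0.0}
    - {"tx": 0,"ty": 0,"tz": 0,"yaw": 0,"grip": 0.0}
    - {"tx": 0,"ty": 0,"tz": -0.03,"yaw": 0,"grip": 0.0}
    - {"tx": 0,"ty": 0,"tz": -0.08,"yaw": 0,"grip": 0.0}
    - {"tx": -0.02,"ty": -0.05,"tz": -0.1,"yaw": 0,"grip": 0.0}
    - {"tx": -0.05,"ty": -0.1,"tz": -0.11,"yaw": 0,"grip": 0.0}
    - {"tx": -0.08,"ty": -0.15,"tz": -0.11,"yaw": 0,"grip": 0.0}

```text
time: 28.25
tool_pos: [0.5098, 0.0235, 0.207]
tool_rot: [3.141, -0.002, -0.037]
contact_force: [0.1, 0.4, -0.2]
opening: 0.0458
```

apply_moves:
  plan:
    - {"tx": -0.03,"ty": -0.05,"tz": 0,"yaw": 0,"grip": 0.0}
    - {"tx": -0.06,"ty": -0.1,"tz": 0,"yaw": 0,"grip": 0.0}
    - {"tx": -0.08,"ty": -0.15,"tz": 0,"yaw": 0,"grip": 0.0}
    - {"tx": -0.08,"ty": -0.2,"tz": 0,"yaw": 0,"grip": 0.0}
    - {"tx": -0.08,"ty": -0.25,"tz": 0,"yaw": 0,"grip": 0.0}

```text
time: 28.88
tool_pos: [0.4392, 0.2767, 0.2064]
tool_rot: [3.141, -0.001, -0.036]
contact_force: [1.4, -0.5, -0.7]
opening: 0.0458
```

```bash
python3 meas.py d .060 584 -196; python3 - <<'E'
from h import *
robot.read_camera("top")
for n in("top","side"):
  for r in robot.tip_of("scriber_tip",n)[:2]: print(n,r["confidence"],r["pixel"],ray_z(n,r["pixel"],.122))
E
```

```text
top boss 0.65 [206.3 506.4] [ 588.6 -251.7  106. ]
top wall 0.8 [209.4 460.9] [ 578.5 -140.   120. ]
top nose 0.84 [213.8 506.2] [ 579.4 -267.1   60. ]
top nose 0.34 [213.1 449.9] [ 581.2 -129.5   60. ]
top heel 0.89 [214.6 448.1] [ 577.5 -124.9   60. ]
top slab 1425 [ 578.4 -210.3   77.2] [array([ 573.2, -216.7]), array([192.1, 101.4]), np.float64(86.6)]
top all 2525 [ 577.8 -204.3   80. ] [array([ 572.9, -216.4]), array([191.8, 101.7]), np.float64(87.4)]
top boss/wall-ish 345 [ 576.9 -235.7  107.1] [array([ 581.4, -194.7]), array([146. ,  84.7]), np.float64(87.8)]
top walltop 284 [ 584.1 -131.4  120.7] [array([ 582. , -180.9]), array([117.8,  83.6]), np.float64(88.1)]
side boss 0.79 [166.8 318.4] [ 595.1 -243.7  106. ]
side wall 0.67 [174.6 318.9] [ 584.9 -142.   120. ]
side nose 0.64 [176.6 323.5] [ 579.4 -269.6   60. ]
side heel 0.92 [197.8 319.9] [578.  -97.4  60. ]
side slab 181 [ 573.1 -131.    75.3] [array([ 583.2, -211.9]), array([194.4,  84.4]), np.float64(87.6)]
side all 685 [ 581.3 -124.8   94.1] [array([ 583.2, -211.7]), array([197.2,  84.5]), np.float64(87.7)]
side boss/wall-ish 169 [ 582.4 -124.1  105.3] [array([ 583.5, -191.4]), array([150.8,  83.5]), np.float64(87.7)]
side walltop 93 [ 583.9 -125.   118.6] [array([ 586.9, -182.7]), array([ 83.2, 133. ]), np.float64(0.4)]
t 29.38 base [ 0.4  0.3  0.2 -2.2] op 0.0461 F [ 0.9 -0.1  0.5]
top 0.89 [208.9, 508.3] [ 0.5791403  -0.24992865  0.122     ]
top 0.4 [211.4, 453.3] [ 0.57332902 -0.1216198   0.122     ]
side 0.67 [163.8, 318.9] [ 0.59227973 -0.23044193  0.122     ]
```

View pics/t_d.png

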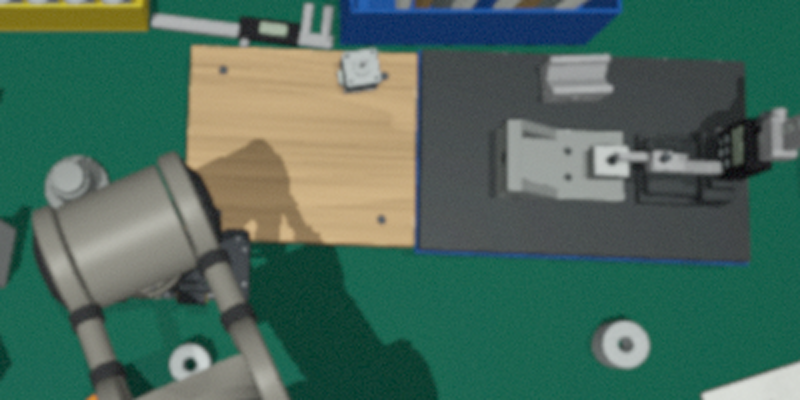

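View pics/s_d.png

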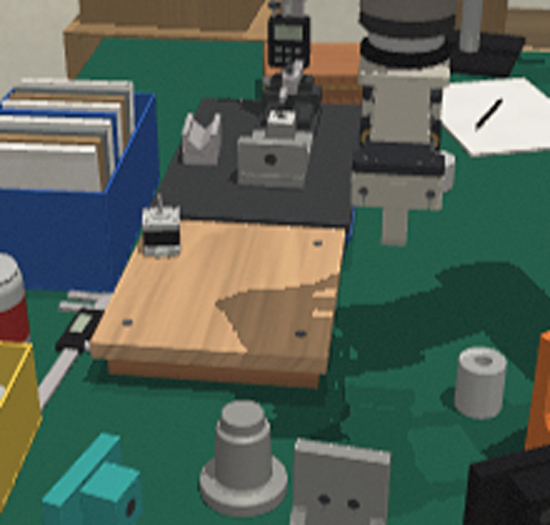

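```bash
python3 - <<'E'
from h import *
np.set_printoptions(precision=1,suppress=True)
p,d=robot.read_camera("top")
cv2.imwrite("pics/tz9.png",cv2.resize(p[185:230,485:545,::-1],(800,600),interpolation=cv2.INTER_CUBIC))
C=cloud("top",d)*1000;X,Y,Z=C[...,0],C[...,1],C[...,2]
q=C[(abs(X-580)<35)&(Y<-215)&(Y>-285)&(Z>100)&(Z<114)];print(len(q),np.percentile(q,[2,98],axis=0))
q=C[(abs(X-580)<20)&(Y<-215)&(Y>-275)&(Z>128)&(Z<146)];print(len(q),np.percentile(q,[2,98],axis=0))
print("boss expected px",proj("top",[.5798,-.2472,.106]),"corners",[proj("top",[*P(a,b),.106]) for a in(-.02,.02) for b in(-.018,.018)])
print("tip px",proj("top",[.58,-.2475,.122]))
p,d=robot.read_camera("side")
cv2.imwrite("pics/sz9.png",cv2.resize(p[140:200,290:350,::-1],(600,600),interpolation=cv2.INTER_CUBIC))
E
```

```text
244 [[ 562.8 -266.2  102.3]
 [ 596.3 -227.1  112.5]]
62 [[ 574.8 -274.1  129.2]
 [ 583.1 -244.5  142.3]]
boss expected px [504.7 210. ] corners [array([513.4, 217.7]), array([513.2, 202.7]), array([496.4, 217.1]), array([496.2, 202.1])]
tip px [507.2 208.5]
```

View pics/tz9.png

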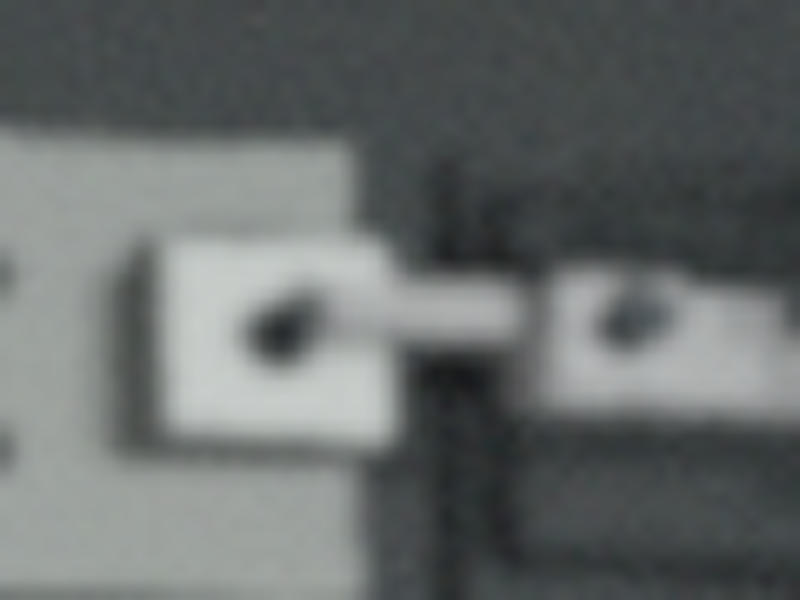

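View pics/sz9.png

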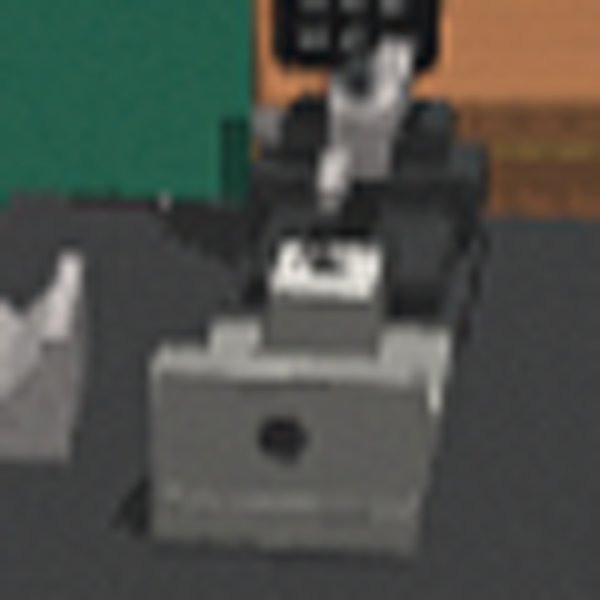

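```bash
python3 - <<'E'
from h import *
print(ray_z("top",(210.5,505.6),.106))
robot.observe(); print(robot.hand_in())
E
```

```text
[ 0.57851511 -0.24928866  0.106     ]
the job is handed in; nothing more can be done
None
```

The casting now lies flat and square on the surface plate with its boss under the scriber tip, and I have let go of it. I handed the job in at about 29.5 s of the 59 s allowed; no verdict came back.

- **Standing and toppling:** I gripped the grey casting across slab and boss (opening 46 mm). I stood it on the board, released it, and pushed it over with closed fingers. It landed on its machined face with the boss end towards the plate.
- **Step:** I held it by the boss and raised only that end, to about 10–11 mm at the nose. A wall-top height of about 115 mm and a lift of about 5.5 N showed the tail still on the board. I then drew it across the edge and lowered it flat on the plate.
- **Final slide:** I released the boss and gripped the end wall to slide the casting the last 78 mm, so the gripper stayed clear of the gauge. Then I let go and backed the arm away.

**Last checks:**
- **Boss position:** the boss centre measured (0.579, −0.247 to −0.249) m. The scriber tip, from depth and the network on the top camera, is at about (0.579–0.580, −0.2475 to −0.250) m, so they agree to within about 2–3 mm.
- **Square and flat:** the casting lies at 87.8°, parallel to the plate. Its wall and boss tops read about 120 and 107 mm, matching a flat lie.
- **Other objects:** in the last pictures the gauge, V-block, motor and other bystanders in view look undisturbed. I judged this by eye only, and the arm hid part of the bench.
- **Disagreements:** the networks' side-camera estimates of the scriber tip and boss were off by 10–20 mm. One pixel covers a lot there, so I relied on the depth and top-camera values. I had no direct measure of knocks, but the highest wrist force I saw while sliding was about 10 N.

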